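# Stopper the leaning reagent bottle and put it away in its carrier

### The arm

A 6-joint arm with a two-finger parallel gripper is mounted at the origin on a cart in front of the work surface, level with it; the furniture and walls round the work are solid. World frame = base frame: x ahead of the robot, y to its left, z up, the work surface at z = 0. Lengths are in m, angles in rad, forces in N, time in s.
With the tool pointing down it reaches from about 0.275 to 0.825 m from the base axis. Payload 4.9 kg.
Tool frame: the origin (TCP) lies between the finger pads; the fingertips stand 22 mm ahead of it and the grasp point (between the pads) lies 3 mm ahead of it (env.tcp_to_tips is the distance from the TCP to the fingertips, in m); z points along the fingers, x is the direction in which the jaws open and shut, and the axes are right-handed (so a half turn about z gives the same grasp; the last joint's range is limited). The gripper opens to 85 mm and grips with 20 to 120 N. Pads are 22 mm wide; open, the fingers measure 114 mm over their backs; the gripper's body (76 mm by 85 mm) begins 54 mm behind the grasp point. The pads swing forward as they close: fully open they stand 13 mm farther back than shut.
Start: joints at [-1.411, 0.326, -0.193, 1.052, 0, 1.437], TCP at [0.159, -0.526, 0.224] pointing down, gripper open.
Joint ranges: [-2.65, 2.65], [-0.97, 1.79], [-1.3, 1.35], [-1.93, 2.1], [-1.47, 1.37], [-3.14, 3.14]. Speed limits (rad/s): [2.57, 2.57, 3.14, 3.14, 3.14, 3.14].

### API

Orientations are given as [roll, pitch, yaw] about the fixed x, y, z axes, in that order (R = Rz(yaw) Ry(pitch) Rx(roll)).
In Python, from cell import env gives the robot as it stands.
- The arm moves only by the tool apply_moves, never from a script. Its argument "increments" is a list of rows, each a list of 6 numbers: the shift along the tool's x, y, z in m, then the turn, a rotation vector about the tool's x, y, z in rad. A call has exactly 10 rows; each row shifts and turns the commanded pose from where the row before left it, along the tool's axes as they then stand; what a row does not reach is not made up. A row lasts 1/10 s, in which the tool goes at most 50 mm and 8.59 degrees, less where a joint would pass 70% of its speed; a pose out of reach is approached as far as the arm can. A call with a gripper value outside its range is refused whole. "claw" is the finger opening in m, from 0 to 0.0854, set as the call begins (left out, the last holds). The fingers move at their own pace and stop on an object; the grip force is fixed at half the most. Time passes only in rows, so rows that do not move let the fingers close, or fill a call up. It gives the time, the measured TCP pose, the force and the opening at its end, in the units of the state.
- env.read_state(): the state, without advancing time (a new reading comes with each control period).
- env.capture(name): name is "side" or "top"; returns a dict with "frame" (384x512x3 uint8, red, green, blue), "intrinsics" (3x3 intrinsics, pixels), "dist" ([k1, k2, p1, p2, k3] as OpenCV has them; the pictures are not rectified), "cam_to_world" (4x4, takes a point from camera to world coordinates). Camera axes: x right, y up, looking along -z (the intrinsics and any distortion apply to the point x, -y, -z); pixel columns grow to the right and rows downward; lengths in m; the calibration is good to about 2 mm. A picture is of the moment at which its call begins. There is no depth.
- env.sign_off(): hands the job in, once; it reports no verdict.
The state is a dict: "time": time; "joint_pos": joint angles; "joint_velocities": joint speeds; "effort": joint torques, N m; "eef_pos": TCP position; "tool_rot": TCP orientation; "force": force on the tool from outside, world axes, zero at the start; "moment": the same for the moment, N m; "opening": finger opening in m.
Only numpy, scipy, OpenCV 4.12 (cv2) and the standard library are available. Lean on these libraries where they do the work, as an engineer would, in place of code of your own. Each camera call takes 0.05 s, during which the arm holds its last target.

### The job

Close the open reagent bottle that leans in the stand: take the stopper that fits its neck from the rack and seat it fully home while the bottle is still in the stand. Then lift the closed bottle out by its neck and set it down gently, upright, in the empty bay of the carrier, still closed, and let go. Leave the other stopper, the bottle already in the carrier and the other things on the bench where they are.

Things in the scene. Friction and masses are not known exactly. Their poses are not given: they have to be found in the camera images.
- bottle: Open amber glass bottle, 110 mm high, about 0.22 kg. Origin: centre of its underside; z along its axis to the mouth. Round body 56 mm in diameter up to 64 mm, shoulder to 82 mm, then a straight round neck 36 mm in diameter up to the rim at 110 mm (no lip; grip it across the neck). At the start it stands loosely in the stand's pocket, leaning about 30 degrees.
- bottle_mouth (a point): Centre of the bottle's mouth, in the plane of the rim, 110 mm from its underside; z points out of the neck along its axis. The bore is a smooth taper, a loose fit to the stopper: 28 mm in diameter at the rim, 24 mm at 26 mm depth, where it ends.
- stopper: White plastic stopper that fits the bottle (the larger one), 46 mm high, 35 g. Origin: centre of the plug's tip; z along its axis to the knob. Tapered plug 22 mm long, 22 to 26.4 mm in diameter; flange 34.4 mm in diameter, 4 mm thick; round ribbed knob 22 mm in diameter, 20 mm high, to grip by. It hangs upright in the rack by its flange. Fully home, its flange lies on the bottle's rim.
- stopper_seat (a point): Centre of the underside of the stopper's flange, 22 mm above the plug's tip; coincides with bottle_mouth when the stopper is home. z towards the knob.
- small_stopper: The other, smaller white stopper in the rack, for another kind of bottle; leave it. 38 mm high: plug 18 mm long, flange 25 mm in diameter, knob 15 mm in diameter and 16 mm high. Origin: centre of the plug's tip, z up.
- rack: Fixed grey plastic stopper rack, 112 x 52 x 28 mm, origin at the centre of its underside, z up; it may be turned any way round. Two round holes through it: the fitting stopper stands in the one at local x = -30 mm (29 mm in diameter), the small one in that at x = +30 mm. The flanges lie on its top, 28 mm above the bench.
- stand: Fixed stand: an aluminium foot plate and two cheeks (116 x 104 mm on the bench) carry a grey block 80 x 84 x 50 mm tipped 30 degrees towards its own -x side (roughly towards the robot). Origin: on the bench under the block; z up. Its highest edge is 92 mm above the bench.
- stand_pocket (a point): Centre of the floor of the round pocket in the stand's block, where the bottle's underside rests. The pocket is 58 mm in diameter, 42 mm deep and its axis leans 30 degrees from the vertical towards the stand's -x side (the point's own axes are those of the stand, upright): the bottle must be drawn out along that axis.
- carrier: Fixed steel carrier, an open tray 196 x 104 mm with walls 42 mm high (45 mm with the rolled rim) and a divider across the middle, making two bays of about 92 x 96 mm one behind the other along its x; origin at the centre of its underside, z up. A small fixed wire handle stands out 13 mm at each end, below the rim.
- carrier_bay (a point): Centre of the floor of the empty bay (local x = -48 mm, the one nearer to the robot), on its rubber mat 6 mm above the bench; the bottle goes here. Axes as the carrier's.
- closed_bottle: Bottle of the same size, already stoppered (134 mm high in all), standing in the carrier's other bay, 96 mm from carrier_bay. Bystander. Origin: centre of its underside, z up.
- test_block: Round steel hardness test block, 64 mm in diameter, 15 mm high, on the bench beyond the rack. Bystander. Origin: centre of its underside.
- puck: Black moulded specimen puck, 30 mm in diameter, 18 mm high, near the bench's front edge in front of the stand. Bystander. Origin: centre of its underside.
- loupe: Small black magnifier, 34 x 67 x 12 mm, lying near the bench's front edge. Bystander. Origin: centre of its underside.

How it is judged:
By the outcome, as a careful person would: the job done as asked, in the order asked, and still so for the second after the job is handed in, with the robot touching nothing.
It also fails if it takes over 64 s, if anything falls off the work surface, if the arm or the gripper's body presses on something with over 40 N, if the wrist force passes 120 N, or if a joint passes its speed limit or range.

## Working session

There is one attempt and no reset: what is moved stays moved. The work goes in short steps, Python scripts to look and compute and a tool call to move; the robot and the scene stay as the last step left them, time stands still between calls to the robot, and variables do not carry over. Pictures are saved under pics/ and viewed, and the job is handed in when it is done.

Besides the shell and the picture viewer there is one more tool, called after "Emit:" in YAML: its name, and indented under it one key for each argument. apply_moves: Moves the arm, as the interface text tells. Its arguments: {"type":"object","properties":{"increments":{"type":"array"},"claw":{"type":"number"}},"required":["increments"]}

```bash
ls; mkdir -p pics
python3 - <<'E'
from cell import env
import cv2,numpy as np,pickle
print(env.read_state())
d={}
for n in("side","top"):
    c=env.capture(n); d[n]=c
    cv2.imwrite(f"pics/{n}0.png",c["frame"][...,::-1]); print(n,c["intrinsics"],c["dist"],c["cam_to_world"])
pickle.dump(d,open("cap0.pkl","wb"))
E
```

```text
pics
{'time': 0.0, 'joint_pos': array([-1.41124181e+00,  3.26923679e-01, -1.93592070e-01,  1.05203349e+00,
        3.67319200e-06,  1.43659196e+00]), 'joint_velocities': array([-7.33045326e-04, -2.15546753e-04, -1.01347844e-03, -8.71965496e-04,
       -8.52670637e-04, -3.70203000e-05]), 'effort': array([-3.44676137e-04, -4.43397689e+01,  2.62441421e+01,  1.55363046e-02,
       -2.34209556e-04,  2.99665935e-06]), 'eef_pos': array([ 0.1591655 , -0.52582769,  0.22340977]), 'tool_rot': array([-3.14135447e+00,  1.73666094e-03, -1.27703724e+00]), 'force': array([-0.47602426,  0.99747263, -1.11309978]), 'moment': array([-0.00395509,  0.03629617,  0.0069587 ]), 'opening': 0.0852258513606418}
side [[384.53716702   0.         252.64125893]
 [  0.         384.53716702 191.76806683]
 [  0.           0.           1.        ]] [-0.11656301  0.          0.          0.          0.        ] [[-0.81791725  0.36881831 -0.44157042  0.17855763]
 [-0.57495771 -0.49615693  0.65057815  0.69735413]
 [ 0.02085691  0.78600341  0.61787024  0.70941823]
 [ 0.          0.          0.          1.        ]]
top [[473.045223     0.         254.9378766 ]
 [  0.         473.045223   192.09670424]
 [  0.           0.           1.        ]] [-0.18294052  0.          0.          0.          0.        ] [[-0.00250588  0.98737358 -0.15838918  0.36378213]
 [-0.99997307 -0.00356681 -0.00641433  0.0492022 ]
 [-0.00689828  0.15836884  0.98735593  1.63068604]
 [ 0.          0.          0.          1.        ]]
```

View pics/side0.png

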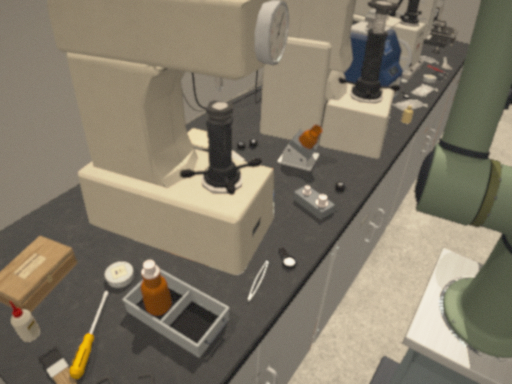

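View pics/top0.png

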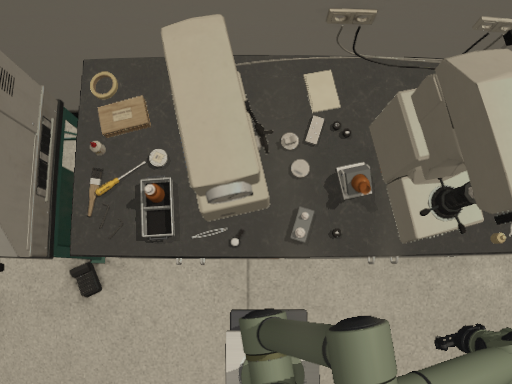

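```bash
cat > h.py <<'E'
import numpy as np,cv2,pickle
from scipy.spatial.transform import Rotation as R
def proj(c,P):
    T=np.linalg.inv(c["cam_to_world"]); F=np.diag([1,-1,-1.])
    P=np.atleast_2d(P).astype(float); q=(P@T[:3,:3].T+T[:3,3])@F
    return cv2.projectPoints(q,np.zeros(3),np.zeros(3),c["intrinsics"],np.array(c["dist"]))[0].reshape(-1,2)
def unproj(c,uv,z):
    n=cv2.undistortPoints(np.atleast_2d(uv).astype(float).reshape(-1,1,2),c["intrinsics"],np.array(c["dist"])).reshape(-1,2)
    d=np.c_[n[:,0],-n[:,1],-np.ones(len(n))]@c["cam_to_world"][:3,:3].T; o=c["cam_to_world"][:3,3]
    return o+d*((z-o[2])/d[:,2:])
def crop(c,x0,y0,x1,y1,s,name):
    im=cv2.resize(c["frame"][y0:y1,x0:x1,::-1],None,fx=s,fy=s,interpolation=cv2.INTER_CUBIC)
    cv2.imwrite(name,im)
E
python3 - <<'E'
from h import *
d=pickle.load(open("cap0.pkl","rb"))
t,s=d["top"],d["side"]
crop(t,280,150,380,250,6,"pics/t_a.png")
crop(t,130,165,190,245,7,"pics/t_b.png")
crop(s,270,115,350,225,5,"pics/s_a.png")
crop(s,115,255,235,360,5,"pics/s_b.png")
E
```

```text
(no output)
```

View pics/t_a.png

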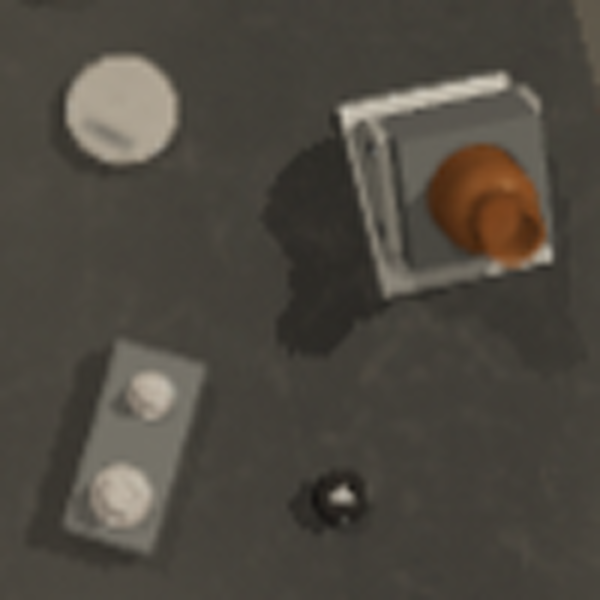

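View pics/t_b.png

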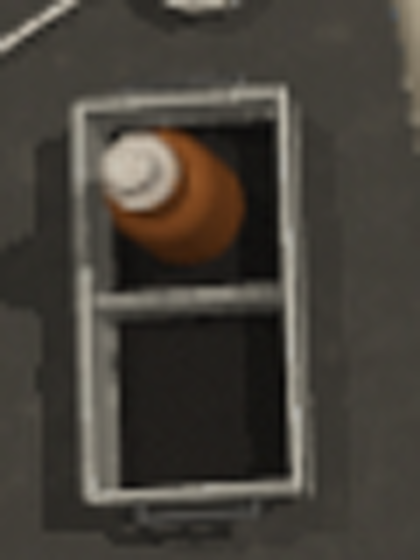

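View pics/s_a.png

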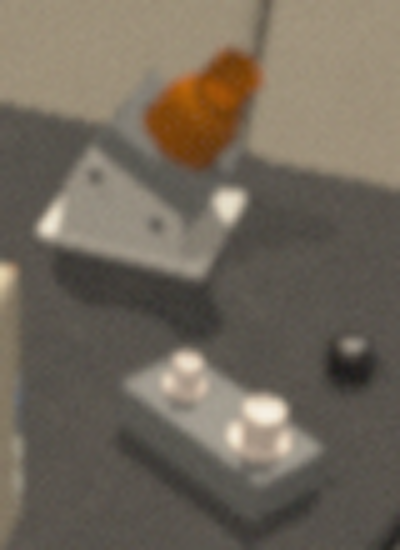

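View pics/s_b.png

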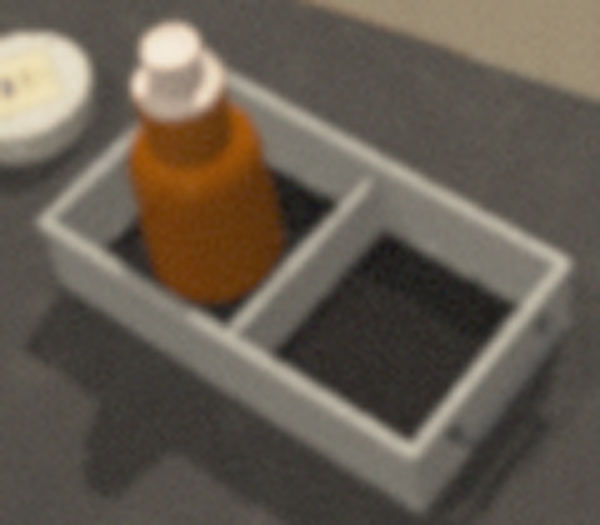

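```bash
cat > fit.py <<'E'
from h import *
from scipy.optimize import least_squares
d=pickle.load(open("cap0.pkl","rb")); t,s=d["top"],d["side"]
def px(x0,y0,sc,pts): return (np.array(pts,float)+.5)/sc-.5+np.array([x0,y0])
ta=lambda p:px(280,150,6,p); tb=lambda p:px(130,165,7,p); sa=lambda p:px(270,115,5,p); sb=lambda p:px(115,255,5,p)
def pose(q): 
    return lambda L:(np.array(L,float)@R.from_euler('z',q[2]).as_matrix().T)+[q[0],q[1],0]
def fit(obs,q0,name):
    f=lambda q:np.concatenate([(proj(c,pose(q)(L))-uv).ravel() for c,L,uv in obs])
    r=least_squares(f,q0,loss='soft_l1'); print(name,r.x.round(4),'res',np.abs(f(r.x)).round(1)); return r.x
# rack
h=.028
rack=fit([(t,[[.056,.026,h],[.056,-.026,h],[-.056,-.026,h],[-.056,.026,h]],ta([(118,338),(208,366),(154,556),(65,527)])),
 (t,[[-.030,0,.052],[.030,0,.048]],ta([(124,490),(153,392)])),
 (s,[[-.030,0,.052],[.030,0,.048]],sa([(264,408),(188,357)])),
 (s,[[.056,.026,h],[-.056,-.026,h]],sa([(123,383),(325,448)]))],[.4,-.13,-.3],'rack')
h=.045
car=fit([(t,[[.098,.052,h],[.098,-.052,h],[-.098,-.052,h],[-.098,.052,h]],tb([(73,103),(288,87),(303,495),(88,502)])),
 (s,[[.098,.052,h],[-.098,-.052,h],[-.098,.052,h]],sb([(40,222),(570,264),(415,447)])),
 (s,[[0.,.052,h],[0,-.052,h]],sb([(235,328),(372,180)]))],[.45,.35,0],'carrier')
E
python3 fit.py
```

```text
rack [ 0.5108 -0.1015 -0.2986] res [0.4 0.1 0.  0.2 0.1 0.4 0.  0.  0.3 0.5 0.3 0.1 0.1 0.2 0.  0.9 0.5 0.
 0.1 0.2]
carrier [0.569  0.3959 0.0685] res [0.5 0.3 0.5 0.4 0.1 1.  0.4 0.  0.1 0.2 0.1 0.7 0.1 1.7 3.5 1.  1.5 4.6]
```

```bash
cat > ov.py <<'E'
from fit import *
def draw(c,box,sc,polys,name):
    x0,y0,x1,y1=box
    im=cv2.resize(c["frame"][y0:y1,x0:x1,::-1],None,fx=sc,fy=sc,interpolation=cv2.INTER_CUBIC)
    for P,col in polys:
        uv=(proj(c,P)-[x0,y0]+.5)*sc-.5
        cv2.polylines(im,[np.round(uv*16).astype(int)],True,col,1,cv2.LINE_AA,4)
    cv2.imwrite(name,im)
def circ(r,z,x=0,y=0):
    a=np.linspace(0,2*np.pi,40,endpoint=False); return np.c_[x+r*np.cos(a),y+r*np.sin(a),0*a+z]
def rect(x,y,z,cx=0): return np.array([[cx+x,y,z],[cx+x,-y,z],[cx-x,-y,z],[cx-x,y,z]])
g=(0,255,0);b=(255,255,0);r_=(0,0,255)
pr=pose(rack); pc=pose(car)
rp=[(pr(rect(.056,.026,.028)),g),(pr(rect(.056,.026,0)),b),(pr(circ(.011,.052,-.03)),r_),(pr(circ(.0172,.032,-.03)),r_),(pr(circ(.0075,.048,.03)),r_),(pr(circ(.0125,.032,.03)),r_)]
cp=[(pc(rect(.098,.052,.045)),g),(pc(rect(.098,.052,0)),b),(pc([[0,.05,.042],[0,-.05,.042]]),r_),(pc(rect(.046,.048,.006,-.048)),r_),(pc(circ(.028,.006,.048)),b),(pc(circ(.018,.110,.048)),b),(pc(circ(.011,.134,.048)),b)]
if __name__=="__main__":
    draw(t,(280,150,380,250),6,rp,"pics/o1.png"); draw(s,(270,115,350,225),5,rp,"pics/o2.png")
    draw(t,(130,165,190,245),7,cp,"pics/o3.png"); draw(s,(115,255,235,360),5,cp,"pics/o4.png")
    a=[cv2.imread(f"pics/o{i}.png") for i in(1,2,3,4)]
    for k,(i,j) in enumerate([(0,1),(2,3)]):
        H=max(a[i].shape[0],a[j].shape[0]); f=lambda m:cv2.copyMakeBorder(m,0,H-m.shape[0],0,0,0)
        m=np.hstack([f(a[i]),f(a[j])]); m=cv2.resize(m,None,fx=.78,fy=.78); print(m.shape); cv2.imwrite(f"pics/oo{k}.png",m)
E
python3 ov.py
```

```text
rack [ 0.5108 -0.1015 -0.2986] res [0.4 0.1 0.  0.2 0.1 0.4 0.  0.  0.3 0.5 0.3 0.1 0.1 0.2 0.  0.9 0.5 0.
 0.1 0.2]
carrier [0.569  0.3959 0.0685] res [0.5 0.3 0.5 0.4 0.1 1.  0.4 0.  0.1 0.2 0.1 0.7 0.1 1.7 3.5 1.  1.5 4.6]
(468, 780, 3)
(437, 796, 3)
```

View pics/oo0.png

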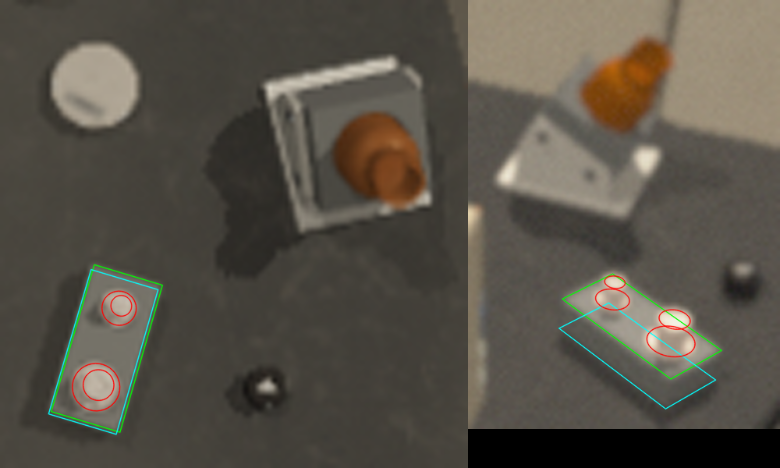

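View pics/oo1.png

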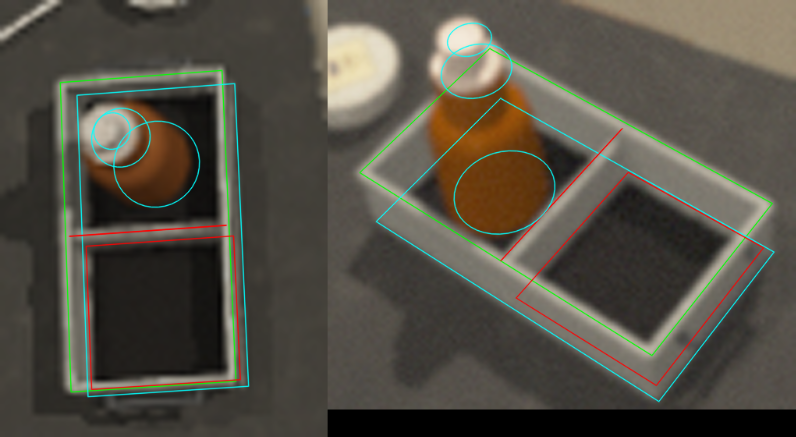

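```bash
cat > bfit.py <<'E'
from ov import *
from scipy.optimize import minimize
prof=[(.042,.028),(.064,.028),(.068,.0273),(.073,.024),(.082,.018),(.110,.018)]
def axes(yaw,lean):
    a=np.array([-np.sin(lean)*np.cos(yaw),-np.sin(lean)*np.sin(yaw),np.cos(lean)])
    e2=np.array([-np.sin(yaw),np.cos(yaw),0]); return a,np.cross(e2,a),e2
def ring(q,h,r):
    B=q[:3]; a,e1,e2=axes(q[3],q[4]); th=np.linspace(0,2*np.pi,32,endpoint=False)[:,None]
    return B+h*a+r*(np.cos(th)*e1+np.sin(th)*e2)
def sil(c,q,box,S=8):
    x0,y0,x1,y1=box; m=np.zeros(((y1-y0)*S,(x1-x0)*S),np.uint8)
    rs=[((proj(c,ring(q,h,r))-[x0,y0]+.5)*S-.5) for h,r in prof]
    for i in range(len(rs)-1):
        hull=cv2.convexHull(np.vstack(rs[i:i+2]).astype(np.float32)); cv2.fillConvexPoly(m,np.round(hull*16).astype(np.int32),255,cv2.LINE_AA,4)
    return cv2.GaussianBlur(cv2.resize(m.astype(np.float32)/255,(x1-x0,y1-y0),interpolation=cv2.INTER_AREA),(0,0),.5)
bt=(340,165,380,200); bs=(290,118,330,152)
def orange(c,box):
    x0,y0,x1,y1=box; f=c["frame"][y0:y1,x0:x1].astype(float)
    o=f[...,0]-f[...,2]   # red-blue
    return o
def soft(o): # soft mask
    return np.clip((o-25)/(60.),0,1)
if __name__=="__main__":
    mt,ms=soft(orange(t,bt)),soft(orange(s,bs))
    print(orange(t,bt).max(),orange(s,bs).max(),mt.sum(),ms.sum())
    cost=lambda q,w=(1,1):w[0]*((sil(t,q,bt)-mt)**2).sum()+w[1]*((sil(s,q,bs)-ms)**2).sum()
    u=unproj(t,ta([(485,200)])[0],.08)[0]; print(u)
    q0=np.array([u[0]+.02,u[1],.0356,.19,.5236])
    for w in((1,1),(1,0),(0,1)):
        best=None
        sim=np.vstack([q0]+[q0+e for e in np.diag([.015,.015,.008,.2,.1])])
        r=minimize(cost,q0,args=(w,),method='Nelder-Mead',options=dict(initial_simplex=sim,maxiter=1500,xatol=1e-5,fatol=1e-4))
        a=axes(*r.x[3:])[0]; print(w,r.fun,r.x.round(4),'mouth',(r.x[:3]+.11*a).round(4),'lean',np.degrees(r.x[4]))
        if w==(1,1): q=r.x; np.save('bot.npy',q)
    f=lambda qq:cost(np.r_[qq[:2],.0356,qq[2],.5236])
    r=minimize(f,q[[0,1,3]],method='Nelder-Mead'); qf=np.r_[r.x[:2],.0356,r.x[2],.5236]
    print('fixed',r.fun,qf.round(4),'mouth',(qf[:3]+.11*axes(*qf[3:])[0]).round(4))
    P=[(ring(q,h,rr),g) for h,rr in prof]+[(ring(qf,h,rr),r_) for h,rr in prof]
    draw(t,(325,150,385,210),7,P,"pics/p1.png"); draw(s,(280,110,340,170),7,P,"pics/p2.png")
    cv2.imwrite("pics/pp.png",cv2.resize(np.hstack([cv2.imread("pics/p1.png"),cv2.imread("pics/p2.png")]),None,fx=.93,fy=.93))
E
sed -i 's/^ (s,\[\[0.,.052.*$/ ],[.45,.35,0],"carrier")/; ' fit.py; python3 bfit.py
```

```text
rack [ 0.5108 -0.1015 -0.2986] res [0.4 0.1 0.  0.2 0.1 0.4 0.  0.  0.3 0.5 0.3 0.1 0.1 0.2 0.  0.9 0.5 0.
 0.1 0.2]
carrier [0.5691 0.3959 0.0669] res [0.6 0.3 0.5 0.4 0.2 1.  0.3 0.  0.1 0.3 0.1 0.7 0.  1.7]
102.0 162.0 233.73333333333335 438.26666666666665
[ 0.64246812 -0.29486221  0.08      ]
(1, 1) 36.52486150203163 [ 0.6692 -0.2909  0.0369  0.1197  0.5262] mouth [ 0.6143 -0.2975  0.132 ] lean 30.14956452239383
(1, 0) 11.616605594566588 [ 0.6939 -0.312  -0.0724  0.2145  0.6113] mouth [ 0.6322 -0.3254  0.0177] lean 35.02361794456089
(0, 1) 18.956136733700735 [ 0.6721 -0.2928  0.0354  0.1739  0.5515] mouth [ 0.6153 -0.3028  0.1291] lean 31.59753936739864
fixed 37.19586339076122 [ 0.6694 -0.2915  0.0356  0.1231  0.5236] mouth [ 0.6148 -0.2983  0.1309]
```

View pics/pp.png

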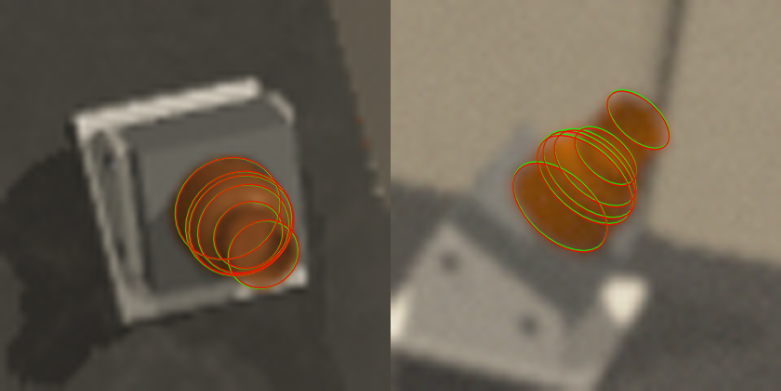

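```bash
python3 - <<'E' | tail -4
from fit import *
P=unproj(t,ta([(340,105),(507,73),(385,297),(552,262)]),.005);print(P.round(3))
for i,j in((0,1),(2,3)): v=P[i]-P[j]; print(np.linalg.norm(v),np.arctan2(-v[0],v[1]))
E
```

```text
[ 0.599 -0.25   0.005]
 [ 0.619 -0.35   0.005]]
0.1024853770494293 0.190124533422472
0.1018628386061873 0.19999213068587518
```

```bash
cat > go.py <<'E'
import sys,numpy as np
from scipy.spatial.transform import Rotation as R
from cell import env
def Rtool(yaw,lean,az):  # tool z=-a, x horizontal at yaw, for axis a leaning toward -(cos az, sin az)
    a=np.array([-np.sin(lean)*np.cos(az),-np.sin(lean)*np.sin(az),np.cos(lean)])
    x=np.array([np.cos(yaw),np.sin(yaw),0]); z=-a; x=x-z*(x@z); x/=np.linalg.norm(x); return np.c_[x,np.cross(z,x),z]
def rel(pos,Rt=None):
    s=env.read_state(); C=R.from_euler('xyz',s['tool_rot']).as_matrix()
    print('t',round(s['time'],2),'pos',s['eef_pos'].round(4),'rot',s['tool_rot'].round(4),'q',s['joint_pos'].round(2),'F',s['force'].round(1),'M',s['moment'].round(2),'open',round(s['opening'],4))
    if pos is not None: print('trans tool',(C.T@(np.array(pos)-s['eef_pos'])).round(4))
    if Rt is not None: print('rotvec tool',R.from_matrix(C.T@Rt).as_rotvec().round(4))
E
python3 -c "
from go import *
rel([.482,-.093,.16],Rtool(1.75,0,0))"
```

```text
t 0.1 pos [ 0.1592 -0.5259  0.2235] rot [-3.1414e+00  1.5000e-03 -1.2770e+00] q [-1.41  0.33 -0.19  1.05  0.    1.44] F [-0.4 -0.8  0.3] M [0.01 0.05 0.03] open 0.0856
trans tool [-0.3208 -0.4343  0.0641]
rotvec tool [-2.300e-03 -2.000e-04 -3.027e+00]
```

Emit:
apply_moves:
  increments:
    - [-0.015,-0.02,0,0,0,0]
    - [-0.028,-0.038,0,0,0,0]
    - [-0.028,-0.038,0,0,0,0]
    - [-0.028,-0.038,0,0,0,0]
    - [-0.028,-0.038,0,0,0,0]
    - [-0.028,-0.038,0,0,0,0]
    - [-0.028,-0.038,0,0,0,0]
    - [-0.028,-0.038,0,0,0,0]
    - [-0.028,-0.038,0,0,0,0]
    - [-0.028,-0.038,0,0,0,0]
  claw: 0.05

```text
time: 1.1
eef_pos: [0.4291, -0.1642, 0.2241]
tool_rot: [3.141, -0.0, -1.277]
force: [0.4, -0.8, 0.4]
opening: 0.05
```

Emit:
apply_moves:
  increments:
    - [-0.028,-0.038,0,0,0,0]
    - [0,0,0,0,0,-0.1]
    - [0,0,0,0,0,-0.148]
    - [0,0,0,0,0,-0.148]
    - [0,0,0,0,0,-0.148]
    - [0,0,0,0,0,-0.148]
    - [0,0,0,0,0,-0.148]
    - [0,0,0,0,0,-0.148]
    - [0,0,0,0,0,-0.148]
    - [0,0,0,0,0,-0.148]

```text
time: 2.1
eef_pos: [0.4564, -0.1281, 0.2238]
tool_rot: [-3.141, 0.001, 0.013]
force: [0.7, -0.0, 1.1]
opening: 0.0497
```

Emit:
apply_moves:
  increments:
    - [0,0,0,0,0,-0.148]
    - [0,0,0,0,0,-0.148]
    - [0,0,0,0,0,-0.148]
    - [0,0,0,0,0,-0.148]
    - [0,0,0,0,0,-0.148]
    - [0,0,0,0,0,-0.148]
    - [0,0,0,0,0,-0.148]
    - [0,0,0,0,0,-0.148]
    - [0,0,0,0,0,-0.148]
    - [0,0,0,0,0,-0.148]

```text
time: 3.1
eef_pos: [0.4564, -0.1281, 0.2238]
tool_rot: [-3.141, -0.0, 1.493]
force: [0.3, -0.1, 0.4]
opening: 0.0499
```

```bash
python3 -c "
from go import *
rel([.482,-.093,.10],Rtool(1.75,0,0))"
```

```text
t 3.1 pos [ 0.4564 -0.1281  0.2238] rot [-3.1408e+00 -3.0000e-04  1.4931e+00] q [-0.43  0.19 -0.38  1.    0.   -0.35] F [ 0.3 -0.1  0.4] M [0.01 0.02 0.  ] open 0.0499
trans tool [0.0369 0.0229 0.1238]
rotvec tool [-0.0008 -0.0004 -0.2569]
```

Emit:
apply_moves:
  increments:
    - [0.009,0.006,0.02,0,0,0]
    - [0.009,0.006,0.035,0,0,0]
    - [0.009,0.006,0.035,0,0,0]
    - [0.01,0.005,0.029,0,0,0]
    - [0,0,0,0,0,-0.128]
    - [0,0,0,0,0,-0.128]
    - [0,0,0,0,0,0]
    - [0,0,0,0,0,0]
    - [0,0,0,0,0,0]
    - [0,0,0,0,0,0]

```text
time: 4.1
eef_pos: [0.4828, -0.0934, 0.1054]
tool_rot: [3.141, 0.0, 1.742]
force: [-0.9, 0.1, -0.3]
opening: 0.0496
```

```bash
cat > snap.py <<'E'
import sys
from h import *
from cell import env
n=sys.argv[1]; d={k:env.capture(k) for k in("side","top")}; pickle.dump(d,open(f"cap{n}.pkl","wb"))
b=eval(sys.argv[2])
ims=[]
for k,box in b.items():
    x0,y0,x1,y1=box; sc=390/max(x1-x0,y1-y0)
    im=cv2.resize(d[k]["frame"][y0:y1,x0:x1,::-1],None,fx=sc,fy=sc,interpolation=cv2.INTER_CUBIC)
    ims.append(cv2.copyMakeBorder(im,0,390-im.shape[0],0,390-im.shape[1],0))
cv2.imwrite(f"pics/c{n}.png",np.hstack(ims))
E
python3 snap.py 1 'dict(top=(270,170,350,250),side=(270,150,350,230))'; python3 -c "
from go import *
rel([.482,-.093,.056],Rtool(1.75,0,0))"
```

```text
t 4.2 pos [ 0.4828 -0.0934  0.1054] rot [3.1413e+00 2.0000e-04 1.7422e+00] q [-0.34  0.34 -0.51  0.72  0.   -0.51] F [-0.3 -0.1  0.7] M [ 0.   -0.    0.01] open 0.0503
trans tool [ 0.0006 -0.0007  0.0494]
rotvec tool [ 0.0003  0.0002 -0.0078]
```

View pics/c1.png

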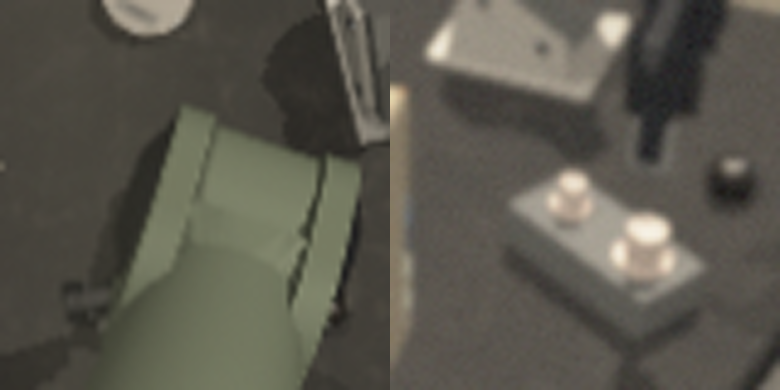

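Run:
```python
from h import *
d=pickle.load(open("cap1.pkl","rb"));s=d["side"]
x=np.array([np.cos(1.742),np.sin(1.742),0]);c=np.array([.4828,-.0934,.1054-.022])
for k in(-.035,-.025,0,.025,.035): print(k,((proj(s,c+k*x)[0]-[270,150])*390/80+[390,0]).round(0))
```

```text
-0.035 [671. 148.]
-0.025 [666. 157.]
0 [653. 181.]
0.025 [640. 206.]
0.035 [634. 216.]
```

Run:
```python
from h import *
d=pickle.load(open("cap1.pkl","rb"));s=d["side"]
x0,y0,x1,y1=295,130,345,200
im=cv2.resize(s["frame"][y0:y1,x0:x1,::-1],None,fx=8,fy=8,interpolation=cv2.INTER_CUBIC)
im=cv2.convertScaleAbs(im,alpha=2.2,beta=0)
x=np.array([np.cos(1.742),np.sin(1.742),0]);c=np.array([.4828,-.0934,.1054])
z=np.array([0,0,-1])
for k in(-.025,0,.025):
  for w in(-.03,0,.022):
    u=(proj(s,c+k*x+w*z)[0]-[x0,y0]+.5)*8-.5; cv2.circle(im,tuple(u.astype(int)),4,(0,255,0) if w>0 else (0,0,255),-1)
cv2.imwrite("pics/f1.png",im)
```

```text
(no output)
```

View pics/f1.png

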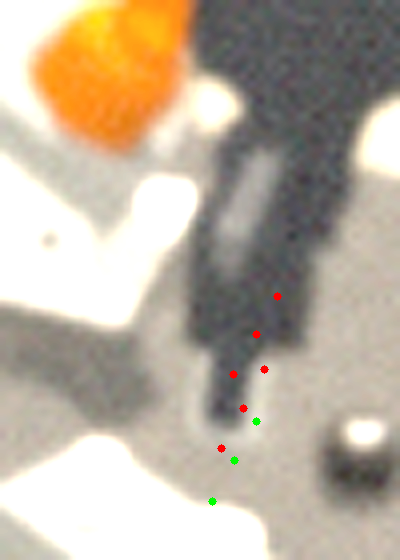

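Run:
```python
from cell import env
print(env.tcp_to_tips, [a for a in dir(env) if not a.startswith('_')])
```

```text
0.022 ['IKError', 'capture', 'read_state', 'sign_off', 'tcp_to_tips']
```

Emit:
apply_moves:
  increments:
    - [0,0,0.01,0,0,0]
    - [0,0,0.01,0,0,0]
    - [0,0,0.005,0,0,0]
    - [0,0,0,0,0,0]
    - [0,0,0,0,0,0]
    - [0,0,0,0,0,0]
    - [0,0,0,0,0,0]
    - [0,0,0,0,0,0]
    - [0,0,0,0,0,0]
    - [0,0,0,0,0,0]

```text
time: 5.2
eef_pos: [0.4828, -0.0933, 0.0803]
tool_rot: [3.141, 0.0, 1.743]
force: [0.2, 0.5, 0.2]
opening: 0.0497
```

```bash
python3 snap.py 2 'dict(top=(270,170,350,250),side=(295,150,345,200))'
python3 - <<'E'
from h import *
from go import *
rel(None)
d=pickle.load(open("cap2.pkl","rb"));s=d["side"]
x0,y0,x1,y1=295,130,345,200
im=cv2.resize(s["frame"][y0:y1,x0:x1,::-1],None,fx=8,fy=8,interpolation=cv2.INTER_CUBIC)
im=cv2.convertScaleAbs(im,alpha=1.8,beta=0)
cv2.imwrite("pics/f2.png",im)
E
```

```text
t 5.3 pos [ 0.4828 -0.0933  0.0803] rot [3.1414e+00 1.0000e-04 1.7430e+00] q [-0.34  0.37 -0.54  0.66  0.   -0.51] F [-0.7 -0.2 -0.5] M [-0.05  0.03 -0.03] open 0.0502
```

View pics/f2.png

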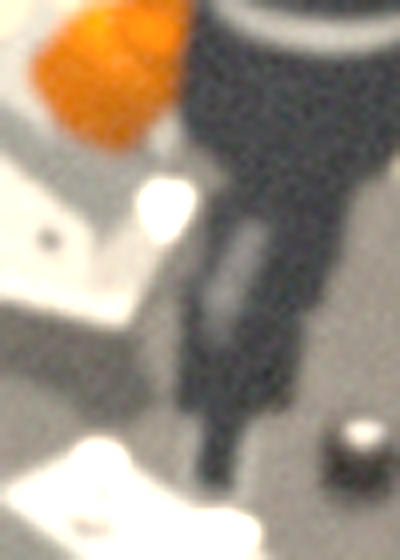

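Run:
```python
from h import *
d=pickle.load(open("cap0.pkl","rb"));s=d["top"]
d2=pickle.load(open("cap2.pkl","rb")); print(np.abs(d2["side"]["cam_to_world"]-d["side"]["cam_to_world"]).max())
x=np.array([np.cos(-1.277),np.sin(-1.277),0]);c=np.array([.1592,-.5258,.2235])
x0,y0,x1,y1=400,300,512,384
im=cv2.resize(s["frame"][y0:y1,x0:x1,::-1],None,fx=6,fy=6,interpolation=cv2.INTER_CUBIC)
im=cv2.convertScaleAbs(im,alpha=1.6,beta=0)
for k in(-.0425,0,.0425):
  for w in(-.12,-.051,.009,.022):
    u=(proj(s,c+k*x-w*np.array([0,0,1]))[0]-[x0,y0]+.5)*6-.5; cv2.circle(im,tuple(u.astype(int)),4,(0,255,0) if w>0 else (0,0,255),-1)
cv2.imwrite("pics/f3.png",im)
```

```text
0.0
```

View pics/f3.png

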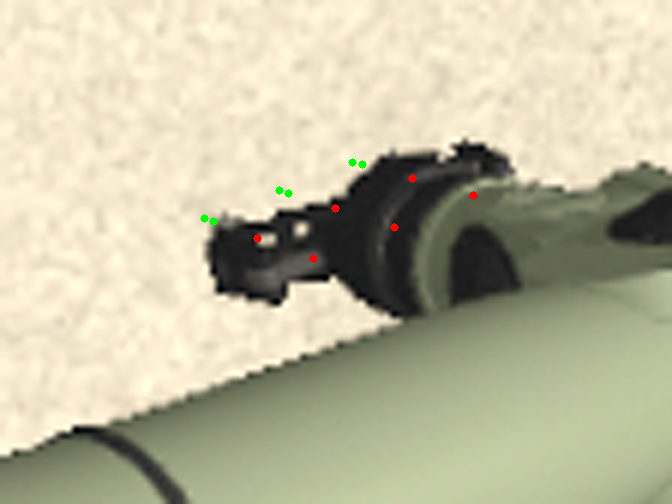

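Run:
```python
from h import *
D=[pickle.load(open(f"cap{i}.pkl","rb"))["side"] for i in (0,1,2)]
x0,y0,x1,y1=295,130,345,200
f=[cv2.GaussianBlur(c["frame"].astype(np.float32),(0,0),.7)[y0:y1,x0:x1,::-1] for c in D]
ims=[np.clip(128+3*(f[i]-f[0]),0,255).astype(np.uint8) for i in(1,2)]
ims=[cv2.resize(i,None,fx=8,fy=8,interpolation=cv2.INTER_CUBIC) for i in ims]
x=np.array([np.cos(1.742),np.sin(1.742),0])
for im,z in zip(ims,(.1054,.0803)):
  for k in(-.032,0,.032):
   for w in(-.03,0,.022):
    u=(proj(D[0],np.array([.4828,-.0934,z-w])+k*x)[0]-[x0,y0]+.5)*8-.5; cv2.circle(im,tuple(u.astype(int)),3,(0,255,0) if w>0 else (0,0,255),-1)
cv2.imwrite("pics/f4.png",np.hstack(ims))
s=D[0]
d=pickle.load(open("cap0.pkl","rb"))["top"]
cv2.imwrite("pics/f5.png",cv2.resize(d["frame"][310:384,400:512,::-1],None,fx=7,fy=7,interpolation=cv2.INTER_CUBIC))
```

```text
(no output)
```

View pics/f4.png

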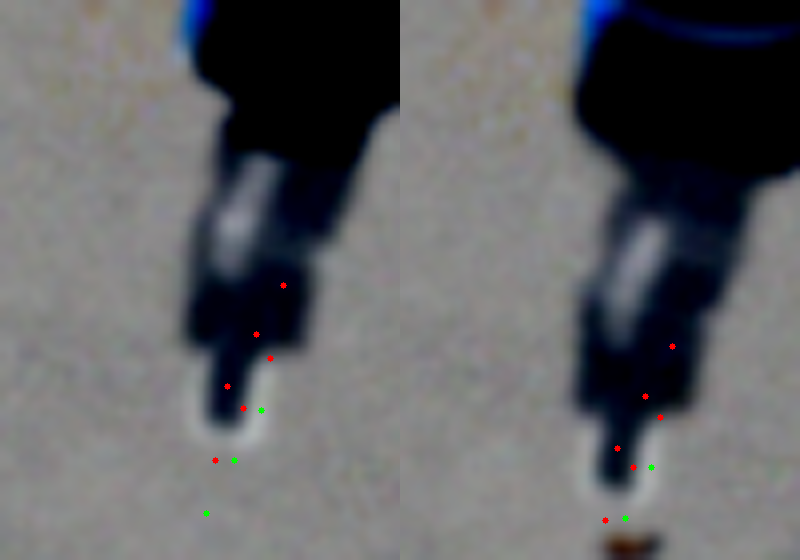

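View pics/f5.png

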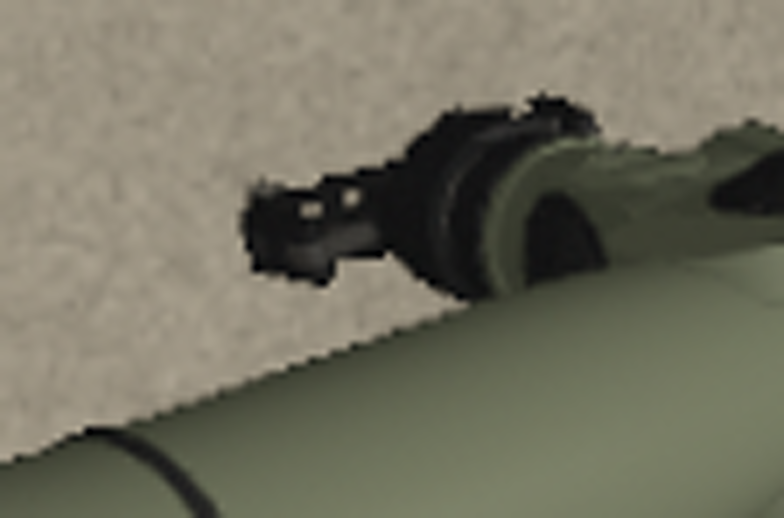

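Emit:
apply_moves:
  increments:
    - [0,-0.001,0.005,0,0,0]
    - [0,0,0.005,0,0,0]
    - [0,0,0.005,0,0,0]
    - [0,0,0.005,0,0,0]
    - [0,0,0.003,0,0,0]
    - [0,0,0,0,0,0]
    - [0,0,0,0,0,0]
    - [0,0,0,0,0,0]
    - [0,0,0,0,0,0]
    - [0,0,0,0,0,0]

```text
time: 6.3
eef_pos: [0.4819, -0.0936, 0.0574]
tool_rot: [3.141, 0.0, 1.743]
force: [0.7, -0.8, -0.7]
opening: 0.0502
```

```bash
cat > dif.py <<'E'
import sys
from h import *
from go import *
n=sys.argv[1]; box=eval(sys.argv[2]); sc=int(sys.argv[3]); cam=sys.argv[4] if len(sys.argv)>4 else "side"
rel(None)
c=env.capture(cam); pickle.dump(c,open(f"one{n}.pkl","wb"))
x0,y0,x1,y1=box
im=cv2.resize(c["frame"][y0:y1,x0:x1,::-1],None,fx=sc,fy=sc,interpolation=cv2.INTER_CUBIC)
im=cv2.convertScaleAbs(im,alpha=1.4)
cv2.imwrite(f"pics/d{n}.png",im)
E
python3 dif.py 3 '(280,140,350,210)' 8
```

```text
t 6.3 pos [ 0.4819 -0.0936  0.0574] rot [3.1412e+00 3.0000e-04 1.7430e+00] q [-0.34  0.41 -0.57  0.6  -0.   -0.51] F [ 0.7 -0.8 -0.7] M [-0.01 -0.04 -0.04] open 0.0502
```

View pics/d3.png

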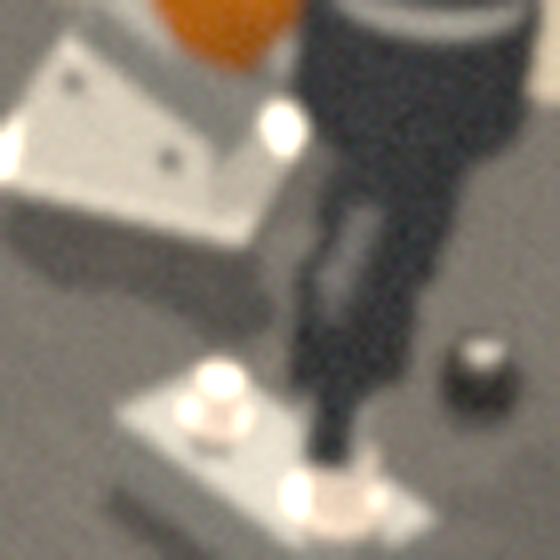

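Emit:
apply_moves:
  increments:
    - [0,0,0,0,0,0]
    - [0,0,0,0,0,0]
    - [0,0,0,0,0,0]
    - [0,0,0,0,0,0]
    - [0,0,0,0,0,0]
    - [0,0,0,0,0,0]
    - [0,0,0,0,0,0]
    - [0,0,0,0,0,0]
    - [0,0,0,0,0,0]
    - [0,0,0,0,0,0]
  claw: 0.012

```text
time: 7.35
eef_pos: [0.4818, -0.0935, 0.0572]
tool_rot: [3.142, -0.0, 1.743]
force: [-0.3, -0.6, -0.4]
opening: 0.0119
```

```bash
python3 dif.py 4 '(280,140,350,210)' 8
```

```text
t 7.35 pos [ 0.4818 -0.0935  0.0572] rot [ 3.1416 -0.      1.7429] q [-0.34  0.41 -0.57  0.6   0.   -0.51] F [-0.3 -0.6 -0.4] M [0.01 0.03 0.01] open 0.0119
```

View pics/d4.png

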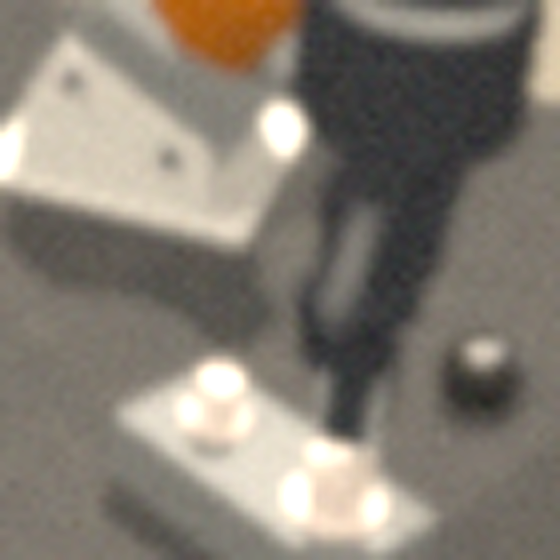

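Run:
```python
from h import *
c=pickle.load(open("one4.pkl","rb"))
x=np.array([np.cos(1.743),np.sin(1.743),0])
for k in (0,.01,.02):
  for z in(.035,.045,.055,.065,.075): print(k,z,((proj(c,np.array([.4818,-.0935,z])+k*x)[0]-[280,140]+.5)*8).round())
# ray of observed tip at constant z
for z in (.035,.05,.06,.07): print(z,unproj(c,np.array([345,437])/8-.5+[280,140],z).round(4))
```

```text
0 0.035 [339. 493.]
0 0.045 [343. 470.]
0 0.055 [347. 448.]
0 0.065 [351. 425.]
0 0.075 [355. 402.]
0.01 0.035 [331. 509.]
0.01 0.045 [335. 487.]
0.01 0.055 [338. 464.]
0.01 0.065 [342. 441.]
0.01 0.075 [346. 418.]
0.02 0.035 [322. 526.]
0.02 0.045 [326. 503.]
0.02 0.055 [330. 481.]
0.02 0.065 [334. 458.]
0.02 0.075 [337. 434.]
0.035 [[ 0.4944 -0.1227  0.035 ]]
0.05 [[ 0.4874 -0.1045  0.05  ]]
0.06 [[ 0.4827 -0.0923  0.06  ]]
0.07 [[ 0.478  -0.0802  0.07  ]]
```

Emit:
apply_moves:
  increments:
    - [0,0,0,0,0,0]
    - [0,0,0,0,0,0]
    - [0,0,0,0,0,0]
    - [0,0,0.003,0,0,0]
    - [0,0,0.003,0,0,0]
    - [0,0,0.003,0,0,0]
    - [0,0,0.003,0,0,0]
    - [0,0,0.003,0,0,0]
    - [0,0,0,0,0,0]
    - [0,0,0,0,0,0]
  claw: 0.045

```text
time: 8.4
eef_pos: [0.4817, -0.0934, 0.0421]
tool_rot: [-3.141, -0.0, 1.743]
force: [0.2, 0.4, 0.4]
opening: 0.045
```

```bash
python3 dif.py 5 '(280,140,350,210)' 8
```

```text
t 8.4 pos [ 0.4817 -0.0934  0.0421] rot [-3.1414e+00 -2.0000e-04  1.7430e+00] q [-0.34  0.43 -0.58  0.56  0.   -0.51] F [0.2 0.4 0.4] M [0.   0.06 0.  ] open 0.045
```

View pics/d5.png

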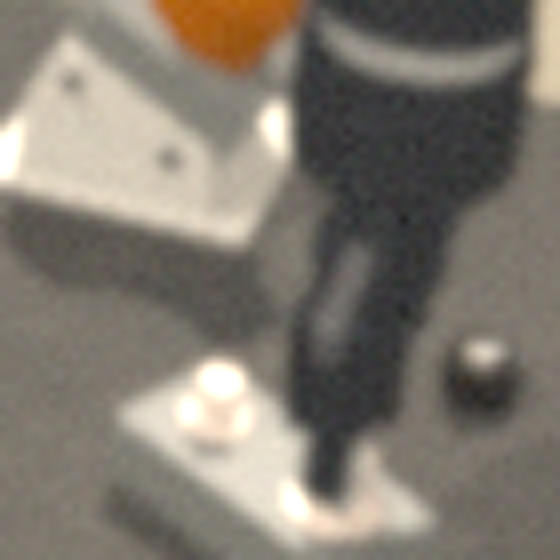

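Emit:
apply_moves:
  increments:
    - [0,0,0.003,0,0,0]
    - [0,0,0.003,0,0,0]
    - [0,0,0.003,0,0,0]
    - [0,0,0.003,0,0,0]
    - [0,0,0,0,0,0]
    - [0,0,0,0,0,0]
    - [0,0,0,0,0,0]
    - [0,0,0,0,0,0]
    - [0,0,0,0,0,0]
    - [0,0,0,0,0,0]

```text
time: 9.45
eef_pos: [0.4818, -0.0935, 0.0303]
tool_rot: [3.141, 0.0, 1.743]
force: [0.5, 0.0, -0.7]
opening: 0.0448
```

```bash
python3 dif.py 6 '(280,140,350,210)' 8
```

```text
t 9.45 pos [ 0.4818 -0.0935  0.0303] rot [3.1415e+00 1.0000e-04 1.7430e+00] q [-0.34  0.45 -0.59  0.53 -0.   -0.51] F [ 0.5  0.  -0.7] M [-0.01 -0.02 -0.02] open 0.0448
```

View pics/d6.png

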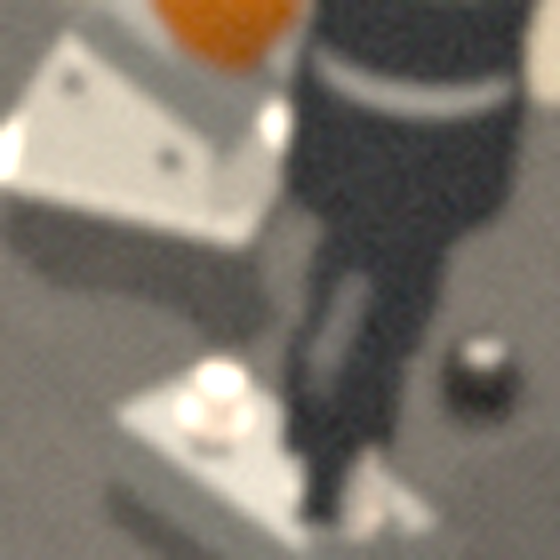

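Emit:
apply_moves:
  increments:
    - [0,0,0.002,0,0,0]
    - [0,0,0.002,0,0,0]
    - [0,0,0.002,0,0,0]
    - [0,0,0.001,0,0,0]
    - [0,0,0,0,0,0]
    - [0,0,0,0,0,0]
    - [0,0,0,0,0,0]
    - [0,0,0,0,0,0]
    - [0,0,0,0,0,0]
    - [0,0,0,0,0,0]

```text
time: 10.5
eef_pos: [0.4818, -0.0935, 0.0232]
tool_rot: [3.141, 0.0, 1.743]
force: [-0.1, 0.9, -0.1]
opening: 0.0451
```

```bash
python3 dif.py 7 '(290,150,350,220)' 8
```

```text
t 10.5 pos [ 0.4818 -0.0935  0.0232] rot [3.1415 0.     1.743 ] q [-0.34  0.46 -0.59  0.52  0.   -0.51] F [-0.1  0.9 -0.1] M [ 0.03 -0.04  0.02] open 0.0451
```

View pics/d7.png

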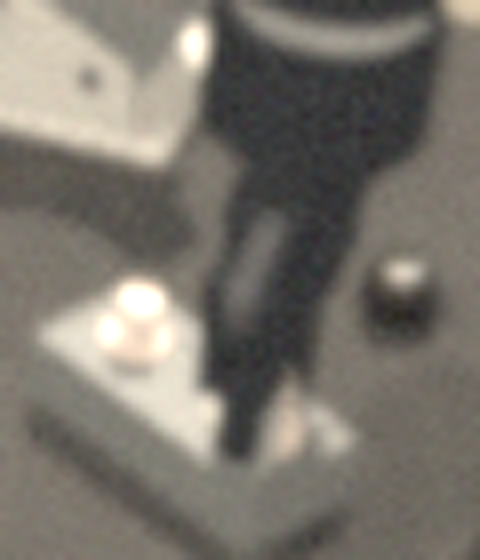

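Run:
```python
from h import *
c=pickle.load(open("one7.pkl","rb"))
x=np.array([np.cos(1.743),np.sin(1.743),0])
for k in (.0225,.03,.037):
  for z in(.025,.03,.035,.045): print(k,z,((proj(c,np.array([.4818,-.0935,z])+k*x)[0]-[290,150]+.5)*8).round())
```

```text
0.0225 0.025 [236. 472.]
0.0225 0.03 [238. 461.]
0.0225 0.035 [240. 450.]
0.0225 0.045 [244. 428.]
0.03 0.025 [230. 485.]
0.03 0.03 [231. 474.]
0.03 0.035 [233. 463.]
0.03 0.045 [237. 440.]
0.037 0.025 [223. 497.]
0.037 0.03 [225. 486.]
0.037 0.035 [227. 475.]
0.037 0.045 [231. 452.]
```

Emit:
apply_moves:
  increments:
    - [0,0,-0.003,0,0,0]
    - [0,0,0,0,0,0]
    - [0,0,0,0,0,0]
    - [0,0,0,0,0,0]
    - [0,0,0,0,0,0]
    - [0,0,0,0,0,0]
    - [0,0,0,0,0,0]
    - [0,0,0,0,0,0]
    - [0,0,0,0,0,0]
    - [0,0,0,0,0,0]
  claw: 0.01

```text
time: 11.55
eef_pos: [0.482, -0.0935, 0.0269]
tool_rot: [3.141, 0.0, 1.743]
force: [-1.5, 0.0, 6.2]
opening: 0.0202
```

```bash
python3 dif.py 8 '(290,150,350,220)' 8
```

```text
t 11.55 pos [ 0.482  -0.0935  0.0269] rot [3.1410e+00 4.0000e-04 1.7431e+00] q [-0.34  0.45 -0.59  0.52 -0.   -0.51] F [-1.5  0.   6.2] M [0.1  0.24 0.02] open 0.0202
```

View pics/d8.png

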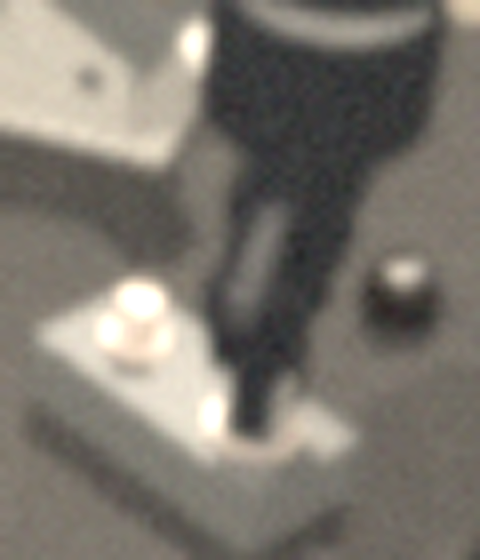

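Emit:
apply_moves:
  increments:
    - [0,0,-0.005,0,0,0]
    - [0,0,-0.01,0,0,0]
    - [0,0,-0.01,0,0,0]
    - [0,0,-0.015,0,0,0]
    - [0,0,-0.03,0,0,0]
    - [0,0,-0.04,0,0,0]
    - [0,0,-0.04,0,0,0]
    - [0,0,-0.03,0,0,0]
    - [0,0,0,0,0,0]
    - [0,0,0,0,0,0]

```text
time: 12.6
eef_pos: [0.4822, -0.0936, 0.2073]
tool_rot: [3.14, 0.001, 1.743]
force: [-0.2, 0.1, -0.2]
opening: 0.0197
```

```bash
python3 dif.py 9 '(285,110,365,190)' 7
python3 - <<'E'
from go import *
# mouth & axis
lean=.5236;az=.18
a=np.array([-np.sin(lean)*np.cos(az),-np.sin(lean)*np.sin(az),np.cos(lean)])
M=np.array([.6145,-.300,.131]); print(a.round(3))
rel(M+.06*a,Rtool(1.75,lean,az))
rel(M+.10*a)
E
```

```text
t 12.6 pos [ 0.4822 -0.0936  0.2073] rot [3.1395e+00 1.2000e-03 1.7430e+00] q [-0.34  0.23 -0.37  0.97 -0.   -0.51] F [-0.2  0.1 -0.2] M [ 0.02  0.04 -0.06] open 0.0197
[-0.492 -0.09   0.866]
t 12.65 pos [ 0.4814 -0.0934  0.2062] rot [-3.1416  0.      1.743 ] q [-0.34  0.23 -0.37  0.97 -0.   -0.51] F [ 0.2 -0.8 -1.5] M [-0.04  0.03 -0.02] open 0.0197
trans tool [-0.2266  0.0657  0.0232]
rotvec tool [-0.5236  0.0022 -0.007 ]
t 12.65 pos [ 0.4814 -0.0934  0.2062] rot [-3.1416  0.      1.743 ] q [-0.34  0.23 -0.37  0.97 -0.   -0.51] F [ 0.2 -0.8 -1.5] M [-0.04  0.03 -0.02] open 0.0197
trans tool [-0.2268  0.0457 -0.0114]
```

View pics/d9.png

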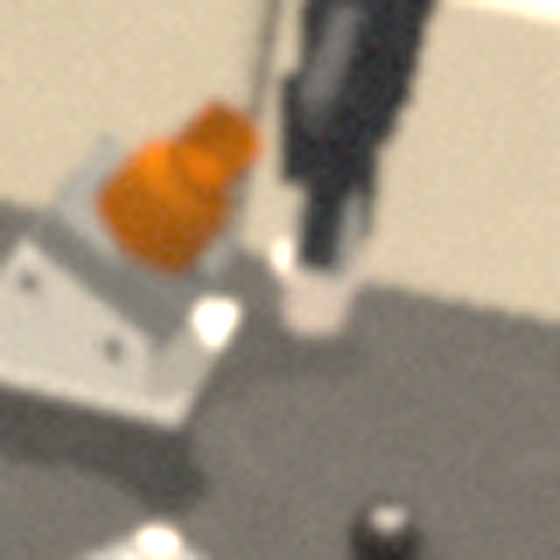

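Emit:
apply_moves:
  increments:
    - [0,0,0,-0.1,0,0]
    - [0,0,0,-0.13,0,0]
    - [0,0,0,-0.13,0,0]
    - [0,0,0,-0.1,0,0]
    - [0,0,0,-0.064,0,0]
    - [-0.02,0,0,0,0,0]
    - [-0.02,0,0,0,0,0]
    - [-0.02,0,0,0,0,0]
    - [-0.02,0,0,0,0,0]
    - [0,0,0,0,0,0]

```text
time: 13.65
eef_pos: [0.4953, -0.174, 0.2049]
tool_rot: [2.619, -0.001, 1.74]
force: [0.5, -0.5, 0.4]
opening: 0.0197
```

```bash
python3 snap.py 10 'dict(top=(290,150,390,250),side=(285,100,355,170))'; python3 -c "
from go import *
lean=.5236;az=.18
a=np.array([-np.sin(lean)*np.cos(az),-np.sin(lean)*np.sin(az),np.cos(lean)])
M=np.array([.6145,-.300,.131])
rel(M+.06*a,Rtool(1.75,lean,az))"
```

```text
t 13.75 pos [ 0.4944 -0.1716  0.2047] rot [ 2.6196 -0.0027  1.7423] q [-0.71  0.03 -0.75  0.44  0.4  -0.81] F [-0.1  0.4 -0.7] M [-0.13  0.52 -0.01] open 0.0198
trans tool [-0.1473  0.0469  0.0516]
rotvec tool [-0.0016  0.0019 -0.0081]
```

View pics/c10.png

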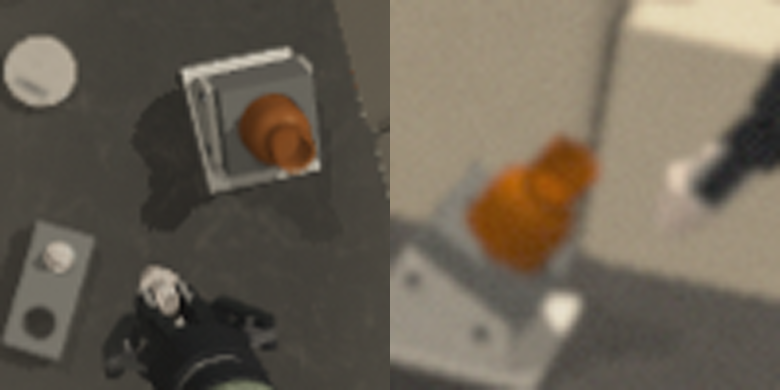

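```bash
cat > stop.py <<'E'
from h import *
from ov import draw
def stopper(seat,Rm,n=40):
    a=np.linspace(0,2*np.pi,n,endpoint=False); out=[]
    for w,r in((.022,.011),(0,.0132),(0,.0172),(-.004,.0172),(-.004,.011),(-.024,.011)):
        out.append(seat+np.c_[r*np.cos(a),r*np.sin(a),0*a+w]@Rm.T)   # tool z = toward plug tip
    return out
if __name__=="__main__":
    import sys
    d=pickle.load(open(f"cap{sys.argv[1]}.pkl","rb")); bt,bs=eval(sys.argv[2]),eval(sys.argv[3])
    pos=np.array(eval(sys.argv[4]));rot=eval(sys.argv[5])
    Rm=R.from_euler('xyz',rot).as_matrix()
    A=pos+Rm@[0,0,-.0011]; B=pos+[0,0,.027]+Rm@[0,0,.0259]
    P=[(p,(0,255,0)) for p in stopper(A,Rm)]+[(p,(0,0,255)) for p in stopper(B,Rm)]
    sc=390//max(bt[2]-bt[0],bs[2]-bs[0])
    draw(d["top"],bt,sc,P,"pics/a1.png");draw(d["side"],bs,sc,P,"pics/a2.png")
    cv2.imwrite(f"pics/s{sys.argv[1]}.png",np.hstack([cv2.imread("pics/a1.png"),cv2.imread("pics/a2.png")]))
E
python3 stop.py 10 '(312,200,352,240)' '(325,110,365,150)' '[.4948,-.173,.2048]' '[2.6193,-.002,1.741]' >/dev/null
```

```text
(no output)
```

View pics/s10.png

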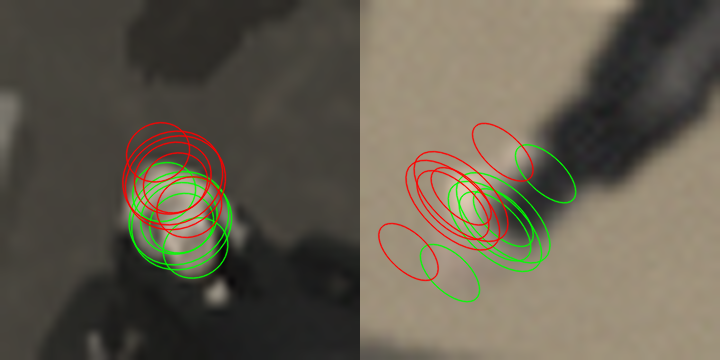

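Run:
```python
from h import *
d=pickle.load(open("cap10.pkl","rb"))
o=[]
for k,b in(("top",(312,200,352,240)),("side",(325,110,365,150))):
    f=d[k]["frame"][b[1]:b[3],b[0]:b[2],::-1]
    o.append(cv2.convertScaleAbs(cv2.resize(f,None,fx=9.9,fy=9.9,interpolation=cv2.INTER_CUBIC),alpha=1.3))
cv2.imwrite("pics/z10.png",np.hstack(o))
```

```text
(no output)
```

View pics/z10.png

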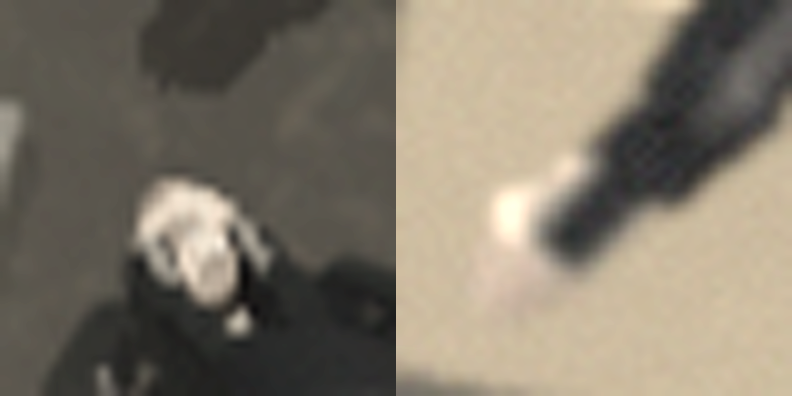

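Emit:
apply_moves:
  increments:
    - [-0.015,0.005,0,0,0,0]
    - [-0.025,0.009,0,0,0,0]
    - [-0.03,0.01,0,0,0,0]
    - [-0.03,0.01,0,0,0,0]
    - [-0.027,0.008,0,0,0,0]
    - [-0.02,0.005,0,0,0,0]
    - [0,0,0.015,0,0,0]
    - [0,0,0.015,0,0,0]
    - [0,0,0.015,0,0,0]
    - [0,0,0,0,0,0]

```text
time: 14.75
eef_pos: [0.582, -0.3034, 0.1878]
tool_rot: [2.621, -0.004, 1.745]
force: [-0.1, 0.0, -0.5]
opening: 0.0199
```

```bash
python3 snap.py 11 'dict(top=(320,150,390,220),side=(280,100,350,170))'; python3 -c "
from go import *
lean=.5236;az=.18
a=np.array([-np.sin(lean)*np.cos(az),-np.sin(lean)*np.sin(az),np.cos(lean)])
M=np.array([.6145,-.300,.131])
rel(M+.044*a,Rtool(1.75,lean,az))"
```

```text
t 14.85 pos [ 0.5825 -0.3048  0.1901] rot [ 2.6187e+00 -1.7000e-03  1.7442e+00] q [-0.79  0.32 -0.43  0.51  0.42 -0.9 ] F [-0.   0.2 -0.2] M [-0.08  0.51  0.06] open 0.0194
trans tool [-0.001  -0.0015  0.0234]
rotvec tool [-0.0007  0.0018 -0.0059]
```

View pics/c11.png

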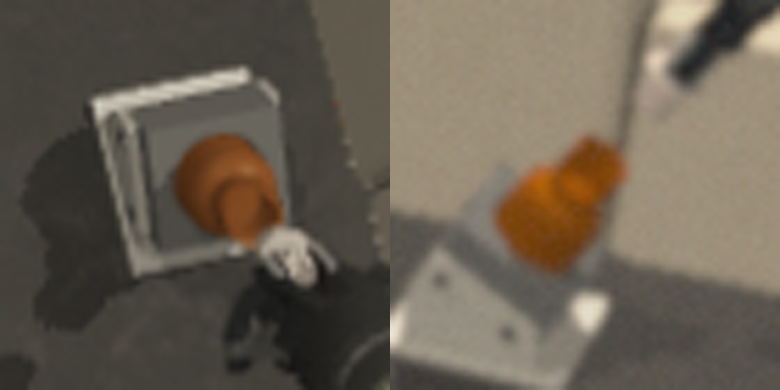

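```bash
python3 -c "
from go import *
rel(None)"
cat > ov2.py <<'E'
import sys
from stop import *
import bfit
q=np.load('bot.npy')
n=sys.argv[1]; d=pickle.load(open(f"cap{n}.pkl","rb")); pos=np.array(eval(sys.argv[2]));rot=eval(sys.argv[3]); bt,bs=eval(sys.argv[4]),eval(sys.argv[5])
Rm=R.from_euler('xyz',rot).as_matrix(); A=pos+Rm@[0,0,-.0011]
P=[(p,(0,255,0)) for p in stopper(A,Rm)]+[(bfit.ring(q,.11,.018),(255,255,0)),(bfit.ring(q,.082,.018),(255,255,0)),(bfit.ring(q,.064,.028),(255,255,0))]
sc=390//(bt[2]-bt[0])
for k,b,f in(("top",bt,"a1"),("side",bs,"a2")):
    draw(d[k],b,sc,P,f"pics/{f}.png"); draw(d[k],b,sc,[],f"pics/{f}r.png")
m=np.hstack([cv2.imread(f"pics/{f}.png") for f in("a1","a2")]); 
cv2.imwrite(f"pics/s{n}.png",m)
cv2.imwrite(f"pics/s{n}r.png",cv2.convertScaleAbs(np.hstack([cv2.imread(f"pics/{f}r.png") for f in("a1","a2")]),alpha=1.3))
E
python3 ov2.py 11 '[.5825,-.3048,.1901]' '[2.6187,-.0017,1.7442]' '(345,175,385,215)' '(305,100,345,140)' >/dev/null
```

```text
t 14.85 pos [ 0.5825 -0.3048  0.1901] rot [ 2.6187e+00 -1.7000e-03  1.7442e+00] q [-0.79  0.32 -0.43  0.51  0.42 -0.9 ] F [-0.   0.2 -0.2] M [-0.08  0.51  0.06] open 0.0194
```

View pics/s11.png

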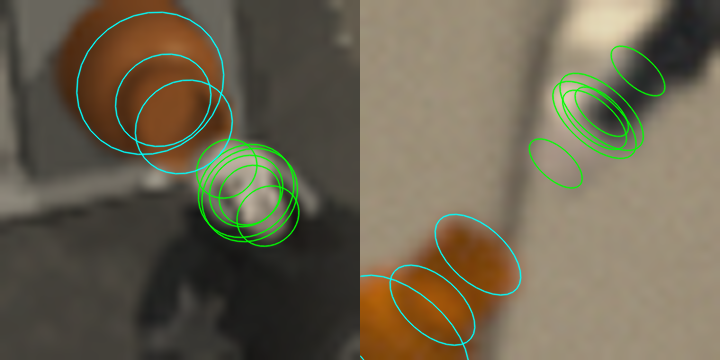

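View pics/s11r.png

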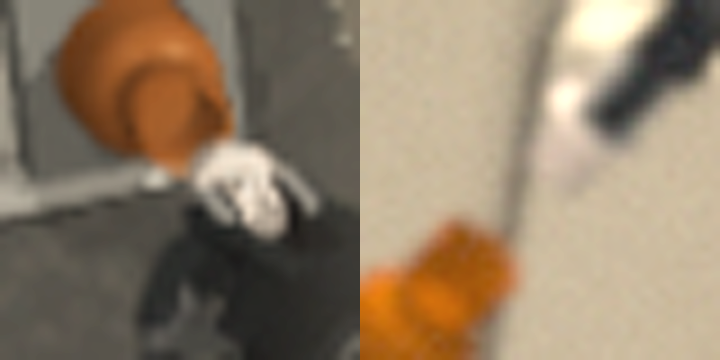

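Emit:
apply_moves:
  increments:
    - [-0.003,-0.0015,0.01,0,0,0]
    - [0,0,0.01,0,0,0]
    - [0,0,0.01,0,0,0]
    - [0,0,0.005,0,0,0]
    - [0,0,0,0,0,0]
    - [0,0,0,0,0,0]
    - [0,0,0,0,0,0]
    - [0,0,0,0,0,0]
    - [0,0,0,0,0,0]
    - [0,0,0,0,0,0]

```text
time: 15.85
eef_pos: [0.5994, -0.3066, 0.1599]
tool_rot: [2.617, 0.0, 1.743]
force: [-0.0, -0.9, -0.0]
opening: 0.0201
```

```bash
python3 snap.py 12 'dict(top=(320,150,390,220),side=(280,100,350,170))'; python3 -c "
from go import *
lean=.5236;az=.18
a=np.array([-np.sin(lean)*np.cos(az),-np.sin(lean)*np.sin(az),np.cos(lean)])
M=np.array([.6145,-.300,.131])
rel(M+.0*a,Rtool(1.75,lean,az))
import subprocess
s=env.read_state()
subprocess.run(['python3','ov2.py','12',str(s['eef_pos'].tolist()),str(s['tool_rot'].tolist()),'(345,175,385,215)','(305,100,345,140)'],stdout=subprocess.DEVNULL)"
```

```text
t 15.95 pos [ 0.5994 -0.3065  0.1598] rot [2.6175e+00 1.0000e-04 1.7429e+00] q [-0.77  0.38 -0.43  0.43  0.42 -0.88] F [ 0.7  0.1 -0.1] M [-0.08  0.51 -0.03] open 0.0197
trans tool [ 0.0039 -0.0006  0.0329]
rotvec tool [ 0.0005  0.0041 -0.006 ]
```

View pics/s12.png

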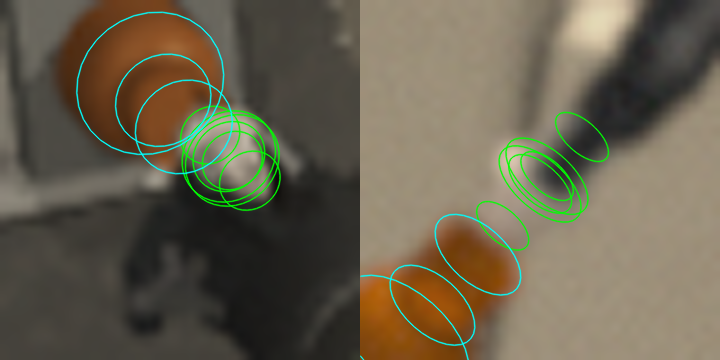

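View pics/s12r.png

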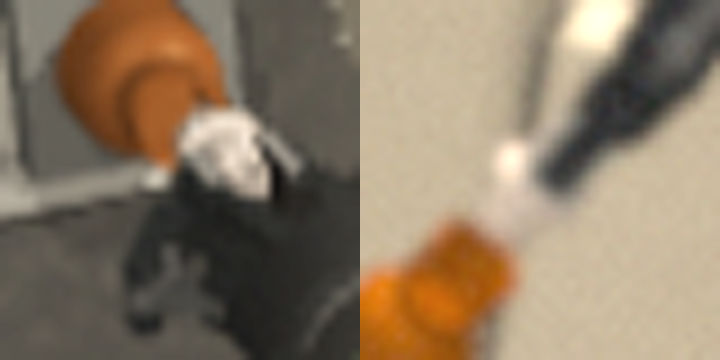

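```bash
python3 - <<'E' | tail -12
from bfit import *
import os
ds=[pickle.load(open(f"cap{i}.pkl","rb")) for i in(0,10)]
# average frames w/o arm over bottle
import copy
T=copy.deepcopy(ds[0]["top"]); S=copy.deepcopy(ds[0]["side"])
for c,k in((T,"top"),(S,"side")):
    c["frame"]=np.mean([d[k]["frame"].astype(float) for d in ds],0).astype(np.uint8)
def satmask(c,box):
    x0,y0,x1,y1=box; f=c["frame"][y0:y1,x0:x1].astype(float)
    r=(f[...,0]-f[...,2])/(f.max(-1)+8)   # chroma ratio robust to shading
    return r
rt,rs=satmask(T,bt),satmask(S,bs); print('ratio max',rt.max(),rs.max(),np.median(rt),np.median(rs))
mt=np.clip((rt-.2)/(.5-.2),0,1); ms=np.clip((rs-.3)/(.55-.3),0,1)
cost=lambda q,w=(1,1):w[0]*((sil(T,q,bt)-mt)**2).sum()+w[1]*((sil(S,q,bs)-ms)**2).sum()
q0=np.load('bot.npy')
for fixed in(0,1,2):
    if fixed==0: f=lambda p:cost(p); p0=q0
    elif fixed==1: f=lambda p:cost(np.r_[p[:3],.195,.5236]); p0=q0[:3]
    else: f=lambda p:cost(np.r_[p[:2],.0356,.195,.5236]); p0=q0[:2]
    sim=np.vstack([p0]+[p0+e for e in np.diag([.008,.008,.006,.1,.06][:len(p0)])])
    r=minimize(f,p0,method='Nelder-Mead',options=dict(initial_simplex=sim,maxiter=2000,xatol=1e-5,fatol=1e-4))
    q=r.x if fixed==0 else (np.r_[r.x[:3],.195,.5236] if fixed==1 else np.r_[r.x[:2],.0356,.195,.5236])
    print(fixed,r.fun,q.round(4),'mouth',(q[:3]+.11*axes(*q[3:])[0]).round(4)); 
    np.save(f'bot{fixed}.npy',q)
P=[]
for n,col in((0,g),(1,r_)):
    q=np.load(f'bot{n}.npy'); P+=[(ring(q,.11,.018),col),(ring(q,.082,.018),col),(ring(q,.064,.028),col),(ring(q,.042,.028),col)]
draw(T,(340,165,376,201),10,P,"pics/p1.png"); draw(S,(292,116,328,152),10,P,"pics/p2.png")
draw(T,(340,165,376,201),10,[],"pics/p3.png")
cv2.imwrite("pics/pp2.png",np.hstack([cv2.imread(f"pics/p{i}.png") for i in (1,2)]))
cv2.imwrite("pics/pp3.png",cv2.convertScaleAbs(cv2.imread("pics/p3.png"),alpha=1.8))
E
```

```text
rack [ 0.5108 -0.1015 -0.2986] res [0.4 0.1 0.  0.2 0.1 0.4 0.  0.  0.3 0.5 0.3 0.1 0.1 0.2 0.  0.9 0.5 0.
 0.1 0.2]
carrier [0.5691 0.3959 0.0669] res [0.6 0.3 0.5 0.4 0.2 1.  0.3 0.  0.1 0.3 0.1 0.7 0.  1.7]
ratio max 0.7164179104477612 0.9005524861878453 0.13095238095238096 0.21341463414634146
0 10.430056811985514 [ 0.6695 -0.2875  0.036   0.2003  0.5392] mouth [ 0.6141 -0.2987  0.1304]
1 10.786671715325799 [ 0.6686 -0.2879  0.0356  0.195   0.5236] mouth [ 0.6146 -0.2985  0.1308]
2 10.793303541832135 [ 0.6686 -0.2878  0.0356  0.195   0.5236] mouth [ 0.6146 -0.2984  0.1309]
```

View pics/pp2.png

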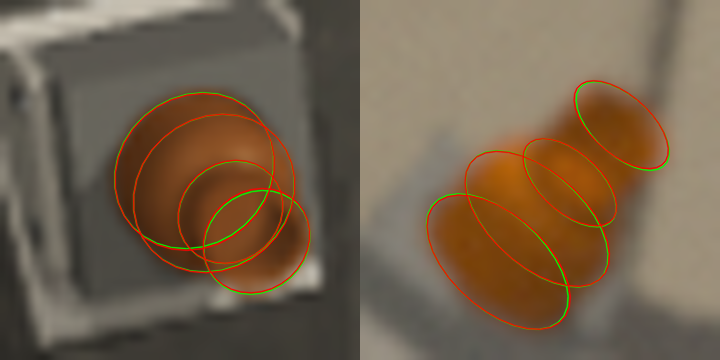

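View pics/pp3.png

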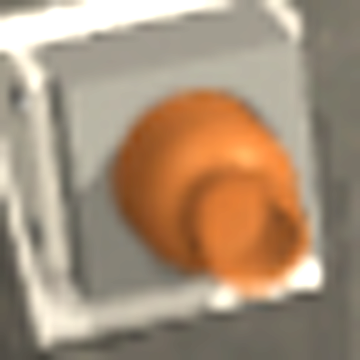

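```bash
python3 -c "
from go import *
lean=.5236;az=.195
rel([.6135,-.300,.1308],Rtool(1.75,lean,az))"
```

```text
t 15.95 pos [ 0.5994 -0.3065  0.1598] rot [2.6175e+00 1.0000e-04 1.7429e+00] q [-0.77  0.38 -0.43  0.43  0.42 -0.88] F [ 0.7  0.1 -0.1] M [-0.08  0.51 -0.03] open 0.0197
trans tool [ 0.004  -0.0015  0.0326]
rotvec tool [ 0.0006  0.0116 -0.006 ]
```

Emit:
apply_moves:
  increments:
    - [0.004,-0.0015,0,0,0.0116,-0.006]
    - [0,0,0,0,0,0]
    - [0,0,0.003,0,0,0]
    - [0,0,0.003,0,0,0]
    - [0,0,0.003,0,0,0]
    - [0,0,0.003,0,0,0]
    - [0,0,0.002,0,0,0]
    - [0,0,0,0,0,0]
    - [0,0,0,0,0,0]
    - [0,0,0,0,0,0]

```text
time: 16.95
eef_pos: [0.6044, -0.3015, 0.1469]
tool_rot: [2.617, -0.007, 1.754]
force: [0.2, 0.2, 0.1]
opening: 0.0196
```

```bash
cp bot1.npy bot.npy; python3 snap.py 13 'dict(top=(320,150,390,220),side=(280,100,350,170))'; python3 -c "
from go import *
lean=.5236;az=.195
rel([.6135,-.300,.1308],Rtool(1.75,lean,az))
import subprocess
s=env.read_state()
subprocess.run(['python3','ov2.py','13',str(s['eef_pos'].tolist()),str(s['tool_rot'].tolist()),'(345,175,385,215)','(295,105,335,145)'],stdout=subprocess.DEVNULL)"
```

```text
t 17.05 pos [ 0.6043 -0.3015  0.1469] rot [ 2.6175 -0.0068  1.7539] q [-0.76  0.4  -0.44  0.41  0.42 -0.88] F [ 0.5 -0.2 -0.8] M [-0.11  0.54 -0.04] open 0.0196
trans tool [-0.0003 -0.      0.0186]
rotvec tool [ 0.0006  0.     -0.    ]
```

View pics/s13.png

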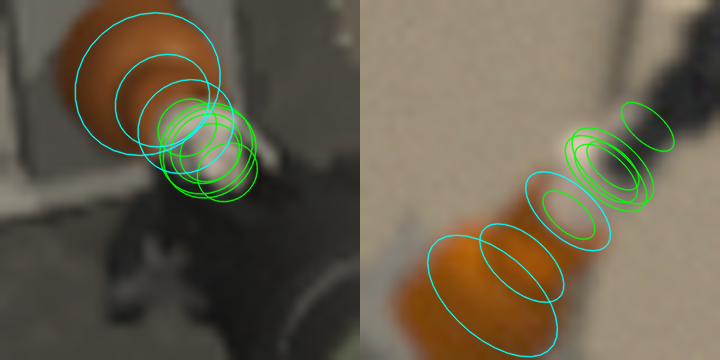

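View pics/s13r.png

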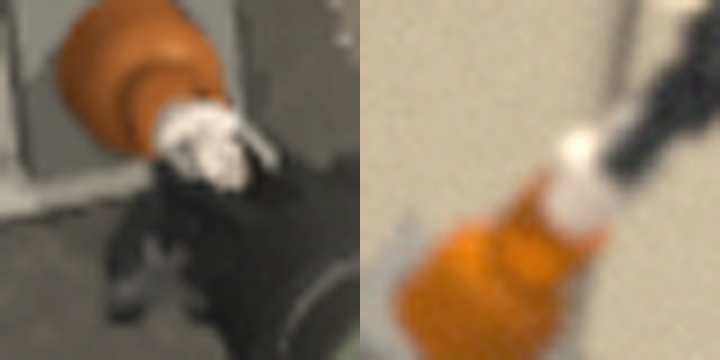

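Emit:
apply_moves:
  increments:
    - [0,0,0.002,0,0,0]
    - [0,0,0.002,0,0,0]
    - [0,0,0.002,0,0,0]
    - [0,0,0.002,0,0,0]
    - [0,0,0.002,0,0,0]
    - [0,0,0.002,0,0,0]
    - [0,0,0,0,0,0]
    - [0,0,0,0,0,0]
    - [0,0,0,0,0,0]
    - [0,0,0,0,0,0]

```text
time: 18.05
eef_pos: [0.6102, -0.3003, 0.1364]
tool_rot: [2.618, -0.007, 1.754]
force: [-0.5, -1.9, -0.1]
opening: 0.02
```

```bash
python3 -c "
from go import *
lean=.5236;az=.195
rel([.6135,-.300,.1308],Rtool(1.75,lean,az))"
```

```text
t 18.05 pos [ 0.6102 -0.3003  0.1364] rot [ 2.6176 -0.007   1.7539] q [-0.76  0.42 -0.44  0.39  0.42 -0.87] F [-0.5 -1.9 -0.1] M [-0.23  0.58 -0.08] open 0.02
trans tool [-0.0004  0.0001  0.0065]
rotvec tool [ 0.0004 -0.0001 -0.0001]
```

Emit:
apply_moves:
  increments:
    - [-0.0007,0,0.0015,0,0,0]
    - [0,0,0.0015,0,0,0]
    - [0,0,0.0015,0,0,0]
    - [0,0,0.001,0,0,0]
    - [0,0,0.001,0,0,0]
    - [0,0,0,0,0,0]
    - [0,0,0,0,0,0]
    - [0,0,0,0,0,0]
    - [0,0,0,0,0,0]
    - [0,0,0,0,0,0]

```text
time: 19.05
eef_pos: [0.6135, -0.3002, 0.1307]
tool_rot: [2.618, -0.007, 1.754]
force: [-0.2, 0.1, -0.3]
opening: 0.0195
```

```bash
python3 -c "
from go import *
lean=.5236;az=.195
rel([.6135,-.300,.1308],Rtool(1.75,lean,az))"
```

```text
t 19.05 pos [ 0.6135 -0.3002  0.1307] rot [ 2.6176 -0.0072  1.754 ] q [-0.75  0.43 -0.44  0.38  0.42 -0.86] F [-0.2  0.1 -0.3] M [-0.27  0.57 -0.13] open 0.0195
trans tool [ 0.0002  0.0001 -0.    ]
rotvec tool [ 0.0004 -0.0003 -0.0001]
```

Nearly home, no resistance yet; press on in small steps until contact.

Emit:
apply_moves:
  increments:
    - [0,0,0.0008,0,0,0]
    - [0,0,0.0008,0,0,0]
    - [0,0,0.0007,0,0,0]
    - [0,0,0.0005,0,0,0]
    - [0,0,0,0,0,0]
    - [0,0,0,0,0,0]
    - [0,0,0,0,0,0]
    - [0,0,0,0,0,0]
    - [0,0,0,0,0,0]
    - [0,0,0,0,0,0]

```text
time: 20.05
eef_pos: [0.6148, -0.3007, 0.1293]
tool_rot: [2.617, -0.006, 1.753]
force: [-6.0, -2.1, 5.5]
opening: 0.0194
```

```bash
python3 -c "
from go import *
lean=.5236;az=.195
rel([.6135,-.300,.1308],Rtool(1.75,lean,az))"; python3 snap.py 14 'dict(top=(345,175,385,215),side=(295,105,335,145))'
```

```text
t 20.05 pos [ 0.6148 -0.3007  0.1293] rot [ 2.6172 -0.006   1.7532] q [-0.75  0.43 -0.44  0.37  0.42 -0.86] F [-6.  -2.1  5.5] M [-0.13  0.92  0.07] open 0.0194
trans tool [ 0.0009 -0.0002 -0.0019]
rotvec tool [ 0.0008  0.0011 -0.0003]
```

View pics/c14.png

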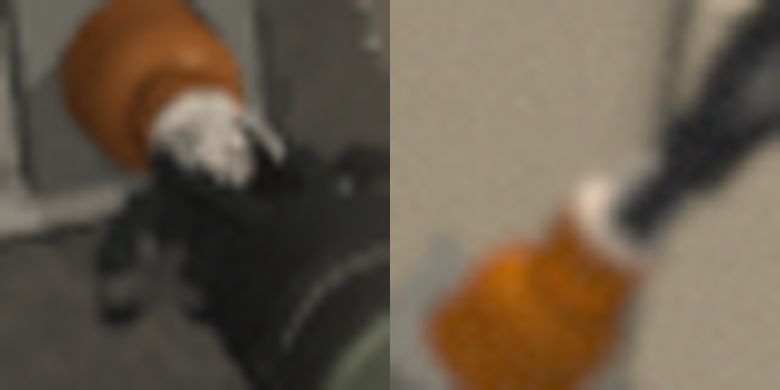

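Emit:
apply_moves:
  increments:
    - [0,0,0.0008,0,0,0]
    - [0,0,0.0007,0,0,0]
    - [0,0,0,0,0,0]
    - [0,0,0,0,0,0]
    - [0,0,0,0,0,0]
    - [0,0,0,0,0,0]
    - [0,0,0,0,0,0]
    - [0,0,0,0,0,0]
    - [0,0,0,0,0,0]
    - [0,0,0,0,0,0]

```text
time: 21.15
eef_pos: [0.615, -0.3009, 0.1293]
tool_rot: [2.617, -0.006, 1.752]
force: [-15.7, -0.1, 16.6]
opening: 0.0198
```

```bash
python3 -c "
from go import *
lean=.5236;az=.195
rel([.6135,-.300,.1308],Rtool(1.75,lean,az))"
```

```text
t 21.15 pos [ 0.615  -0.3009  0.1293] rot [ 2.6169 -0.0057  1.7523] q [-0.75  0.43 -0.44  0.37  0.42 -0.86] F [-15.7  -0.1  16.6] M [0.33 1.48 0.41] open 0.0198
trans tool [ 0.0011 -0.0004 -0.002 ]
rotvec tool [ 0.0011  0.0018 -0.0008]
```

Emit:
apply_moves:
  increments:
    - [0,0,-0.0018,0,0,0]
    - [0,0,0,0,0,0]
    - [0,0,0,0,0,0]
    - [0,0,0,0,0,0]
    - [0,0,0,0,0,0]
    - [0,0,0,0,0,0]
    - [0,0,0,0,0,0]
    - [0,0,0,0,0,0]
    - [0,0,0,0,0,0]
    - [0,0,0,0,0,0]

```text
time: 22.15
eef_pos: [0.6148, -0.3007, 0.1293]
tool_rot: [2.617, -0.006, 1.753]
force: [-7.5, -1.4, 7.5]
opening: 0.0198
```

Emit:
apply_moves:
  increments:
    - [0,0,0,0,0,0]
    - [0,0,0,0,0,0]
    - [0,0,0,0,0,0]
    - [0,0,0,0,0,0]
    - [0,0,0,0,0,0]
    - [0,0,0,0,0,0]
    - [0,0,0,0,0,0]
    - [0,0,0,0,0,0]
    - [0,0,0,0,0,0]
    - [0,0,0,0,0,0]
  claw: 0.06

```text
time: 23.15
eef_pos: [0.6147, -0.3001, 0.1286]
tool_rot: [2.618, -0.007, 1.754]
force: [0.3, 0.6, 0.8]
opening: 0.0598
```

```bash
python3 -c "
from go import *
lean=.5236;az=.195
rel([.6135,-.300,.1308],Rtool(1.75,lean,az))"; python3 snap.py 15 'dict(top=(345,175,385,215),side=(295,105,335,145))'
```

```text
t 23.15 pos [ 0.6147 -0.3001  0.1286] rot [ 2.6175 -0.007   1.754 ] q [-0.75  0.43 -0.44  0.37  0.42 -0.86] F [0.3 0.6 0.8] M [-0.08  0.5  -0.06] open 0.0598
trans tool [ 0.0003  0.     -0.0025]
rotvec tool [ 0.0005 -0.0002 -0.0001]
```

View pics/c15.png

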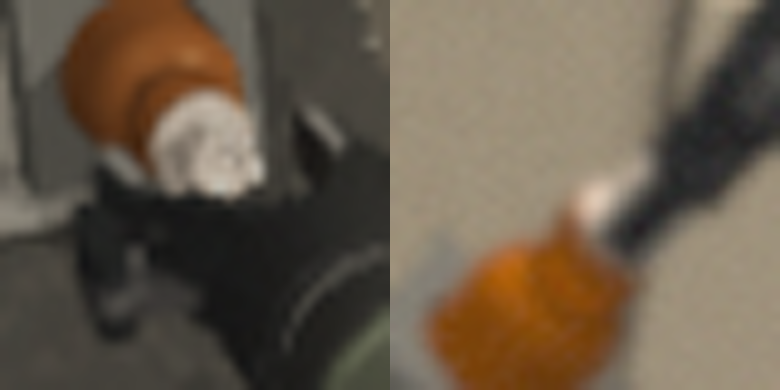

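Emit:
apply_moves:
  increments:
    - [0,0,0.004,0,0,0]
    - [0,0,0.005,0,0,0]
    - [0,0,0.005,0,0,0]
    - [0,0,0.005,0,0,0]
    - [0,0,0.004,0,0,0]
    - [0,0,0.003,0,0,0]
    - [0,0,0,0,0,0]
    - [0,0,0,0,0,0]
    - [0,0,0,0,0,0]
    - [0,0,0,0,0,0]

```text
time: 24.25
eef_pos: [0.6276, -0.2977, 0.1064]
tool_rot: [2.617, -0.007, 1.754]
force: [-0.2, 0.2, -0.4]
opening: 0.06
```

```bash
python3 -c "
from go import *
rel(None)"; python3 snap.py 16 'dict(top=(345,165,385,205),side=(295,105,335,145))'
```

```text
t 24.25 pos [ 0.6276 -0.2977  0.1064] rot [ 2.6173 -0.0067  1.7539] q [-0.73  0.48 -0.44  0.32  0.41 -0.84] F [-0.2  0.2 -0.4] M [-0.07  0.5   0.02] open 0.06
```

View pics/c16.png

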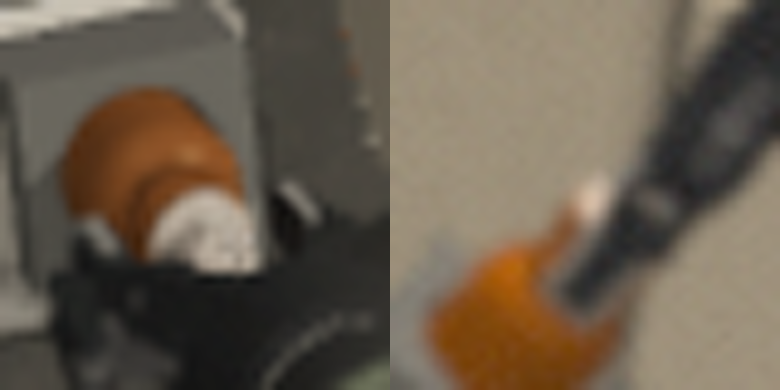

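Emit:
apply_moves:
  increments:
    - [0,0,0,0,0,0]
    - [0,0,0,0,0,0]
    - [0,0,0,0,0,0]
    - [0,0,0,0,0,0]
    - [0,0,0,0,0,0]
    - [0,0,0,0,0,0]
    - [0,0,0,0,0,0]
    - [0,0,0,0,0,0]
    - [0,0,0,0,0,0]
    - [0,0,0,0,0,0]
  claw: 0.02

```text
time: 25.35
eef_pos: [0.6276, -0.2979, 0.1066]
tool_rot: [2.617, -0.006, 1.754]
force: [-3.4, -0.8, 5.0]
opening: 0.0346
```

```bash
python3 -c "
from go import *
rel(None)"; python3 snap.py 17 'dict(top=(345,165,385,205),side=(295,105,335,145))'
```

```text
t 25.35 pos [ 0.6276 -0.2979  0.1066] rot [ 2.6172 -0.0064  1.7536] q [-0.73  0.48 -0.44  0.32  0.41 -0.84] F [-3.4 -0.8  5. ] M [-0.11  0.63 -0.01] open 0.0346
```

View pics/c17.png

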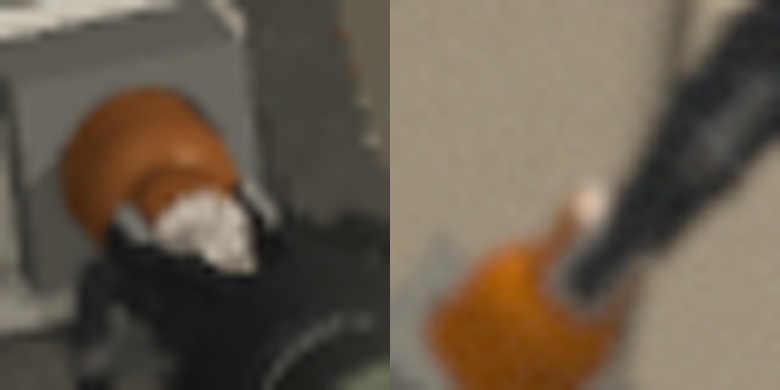

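Emit:
apply_moves:
  increments:
    - [0,0,-0.003,0,0,0]
    - [0,0,-0.005,0,0,0]
    - [0,0,-0.006,0,0,0]
    - [0,0,-0.006,0,0,0]
    - [0,0,-0.007,0,0,0]
    - [0,0,-0.007,0,0,0]
    - [0,0,-0.007,0,0,0]
    - [0,0,-0.008,0,0,0]
    - [0,0,-0.008,0,0,0]
    - [0,0,-0.008,0,0,0]

```text
time: 26.45
eef_pos: [0.5948, -0.3035, 0.1627]
tool_rot: [2.618, -0.008, 1.754]
force: [-0.0, -0.5, -2.6]
opening: 0.0344
```

```bash
python3 -c "
from go import *
rel(None)"; python3 snap.py 18 'dict(top=(330,165,390,225),side=(285,85,345,145))'
```

```text
t 26.45 pos [ 0.5948 -0.3035  0.1627] rot [ 2.6182 -0.0079  1.754 ] q [-0.78  0.37 -0.43  0.46  0.43 -0.89] F [-0.  -0.5 -2.6] M [-0.18  0.84  0.02] open 0.0344
```

View pics/c18.png

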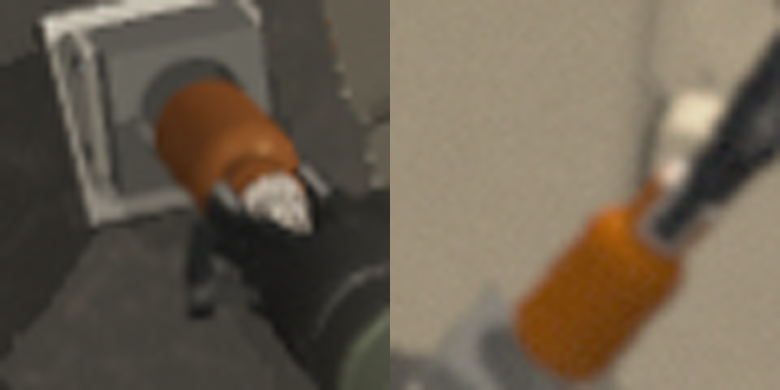

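Run:
```python
from h import *
d=pickle.load(open("cap0.pkl","rb"));t=d["top"]
for z in(0,.15,.3): print(z,unproj(t,[(203,218),(268,205),(196,190),(240,200),(165,60),(190,180)],z)[:,:2].round(3).tolist())
s=d["side"]
for z in(0,.1,.2): print(z,unproj(s,[(245,275),(272,215),(275,165),(85,225)],z)[:,:2].round(3).tolist())
from go import *
rel([.36,-.20,.26],Rtool(1.75,0,0))
```

```text
0 [[0.535, 0.24], [0.58, 0.014], [0.634, 0.266], [0.598, 0.112], [1.128, 0.395], [0.669, 0.288]]
0.15 [[0.519, 0.223], [0.56, 0.018], [0.609, 0.246], [0.576, 0.106], [1.057, 0.364], [0.641, 0.266]]
0.3 [[0.503, 0.205], [0.54, 0.021], [0.584, 0.227], [0.555, 0.1], [0.987, 0.332], [0.613, 0.244]]
0 [[0.518, 0.22], [0.582, 0.004], [0.708, -0.21], [0.967, 0.341]]
0.1 [[0.47, 0.287], [0.525, 0.102], [0.634, -0.082], [0.856, 0.391]]
0.2 [[0.422, 0.355], [0.468, 0.199], [0.559, 0.046], [0.745, 0.442]]
t 26.55 pos [ 0.5955 -0.3043  0.1637] rot [ 2.6168 -0.006   1.7535] q [-0.78  0.37 -0.43  0.45  0.43 -0.89] F [ 0.5 -0.6 -2.8] M [-0.18  0.82 -0.03] open 0.0341
trans tool [ 0.1459 -0.1362 -0.1891]
rotvec tool [ 0.5248 -0.0067  0.0018]
```

Emit:
apply_moves:
  increments:
    - [0,0,-0.012,0,0,0]
    - [0.005,-0.005,-0.016,0,0,0]
    - [0.015,-0.014,-0.02,0,0,0]
    - [0.018,-0.017,-0.021,0,0,0]
    - [0.02,-0.019,-0.022,0,0,0]
    - [0.02,-0.019,-0.022,0,0,0]
    - [0.02,-0.019,-0.022,0,0,0]
    - [0.02,-0.019,-0.022,0,0,0]
    - [0.017,-0.015,-0.018,0,0,0]
    - [0.01,-0.009,-0.012,0,0,0]

```text
time: 27.55
eef_pos: [0.3599, -0.1991, 0.2579]
tool_rot: [2.618, -0.007, 1.753]
force: [-0.0, -0.4, -2.4]
opening: 0.0345
```

Emit:
apply_moves:
  increments:
    - [0,0,0,0.05,0,0]
    - [0,0,0,0.08,0,0]
    - [0,0,0,0.08,0,0]
    - [0,0,0,0.08,0,0]
    - [0,0,0,0.08,0,0]
    - [0,0,0,0.08,0,0]
    - [0,0,0,0.05,0,0]
    - [0,0,0,0.025,-0.0067,0.0018]
    - [0,0,0,0,0,0]
    - [0,0,0,0,0,0]

```text
time: 28.55
eef_pos: [0.3613, -0.2002, 0.2573]
tool_rot: [-3.141, -0.001, 1.752]
force: [-0.4, 0.3, -3.6]
opening: 0.0342
```

```bash
python3 - <<'E'
from go import *
rel([.36,.25,.26],Rtool(1.64,0,0))
rel([.5212,.3927,.2])
E
python3 snap.py 19 'dict(top=(200,150,400,350),side=(250,85,400,235))'
```

```text
t 28.55 pos [ 0.3613 -0.2002  0.2573] rot [-3.1415e+00 -6.0000e-04  1.7521e+00] q [-0.69  0.05 -0.45  1.07  0.   -0.87] F [-0.4  0.3 -3.6] M [ 0.02 -0.01 -0.01] open 0.0342
trans tool [ 0.443   0.0799 -0.0025]
rotvec tool [-0.0002 -0.0006  0.1121]
t 28.55 pos [ 0.3613 -0.2002  0.2573] rot [-3.1415e+00 -6.0000e-04  1.7521e+00] q [-0.69  0.05 -0.45  1.07  0.   -0.87] F [-0.4  0.3 -3.6] M [ 0.02 -0.01 -0.01] open 0.0342
trans tool [0.5543 0.2642 0.0576]
```

View pics/c19.png

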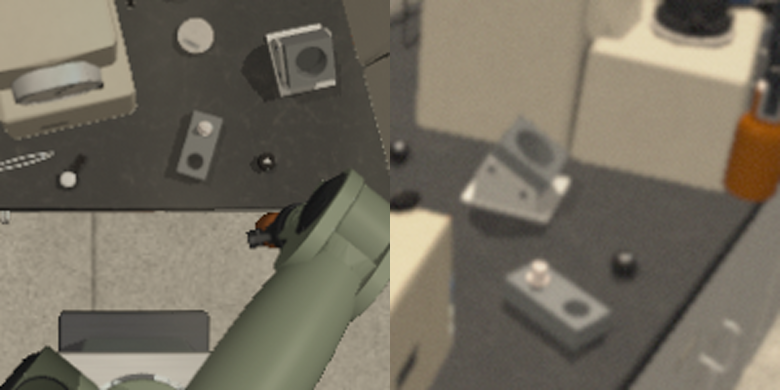

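Emit:
apply_moves:
  increments:
    - [0.015,0.003,0,0,0,0]
    - [0.03,0.006,0,0,0,0.01]
    - [0.04,0.008,0,0,0,0.01]
    - [0.04,0.007,0,0,0,0.01]
    - [0.04,0.007,0,0,0,0.01]
    - [0.04,0.006,0,0,0,0.01]
    - [0.04,0.006,0,0,0,0.01]
    - [0.04,0.005,0,0,0,0.01]
    - [0.04,0.005,0,0,0,0.01]
    - [0.04,0.005,0,0,0,0.01]

```text
time: 29.65
eef_pos: [0.3669, 0.1705, 0.2577]
tool_rot: [3.141, -0.001, 1.661]
force: [0.4, -0.7, -2.1]
opening: 0.0346
```

Run:
```python
from go import *
rel([.5212,.3927,.24],Rtool(1.64,0,0))
```

```text
t 29.65 pos [0.3669 0.1705 0.2577] rot [ 3.1413e+00 -7.0000e-04  1.6608e+00] q [ 0.25  0.03 -0.47  1.07  0.    0.16] F [ 0.4 -0.7 -2.1] M [-0.07 -0.11  0.02] open 0.0346
trans tool [0.2074 0.1736 0.0179]
rotvec tool [ 0.0003 -0.0007  0.0208]
```

Emit:
apply_moves:
  increments:
    - [0.035,0.005,0,0,0,0.01]
    - [0.035,0.01,0,0,0,0.01]
    - [0.035,0.015,0,0,0,0]
    - [0.03,0.022,0,0,0,0]
    - [0.025,0.027,0,0,0,0]
    - [0.02,0.027,0,0,0,0]
    - [0.015,0.027,0,0,0,0]
    - [0.01,0.023,0,0,0,0]
    - [0.002,0.013,0,0,0,0]
    - [0,0.0045,0,0,0,0]

```text
time: 30.65
eef_pos: [0.5258, 0.3879, 0.2565]
tool_rot: [-3.14, -0.0, 1.641]
force: [-0.0, 0.1, -3.7]
opening: 0.0341
```

```bash
python3 - <<'E'
from go import *
rel([.5212,.3927,.16],Rtool(1.64,0,0))
E
python3 snap.py 20 'dict(top=(110,150,210,250),side=(100,230,240,370))'
```

```text
t 30.65 pos [0.5258 0.3879 0.2565] rot [-3.1403e+00 -3.0000e-04  1.6410e+00] q [0.52 0.51 0.17 1.23 0.   0.45] F [-0.   0.1 -3.7] M [-0.    0.11  0.  ] open 0.0341
trans tool [ 0.0051 -0.0041  0.0965]
rotvec tool [-0.0013 -0.0003  0.001 ]
```

View pics/c20.png

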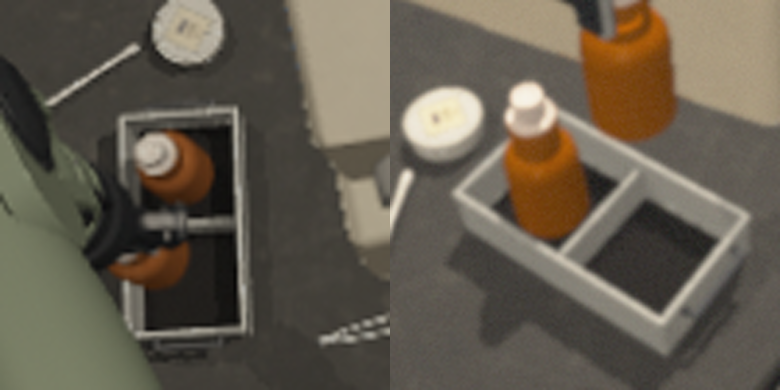

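Emit:
apply_moves:
  increments:
    - [0.0025,-0.002,0,0,0,0]
    - [0.0025,-0.002,0.01,0,0,0]
    - [0,0,0.02,0,0,0]
    - [0,0,0.025,0,0,0]
    - [0,0,0.02,0,0,0]
    - [0,0,0.015,0,0,0]
    - [0,0,0.005,0,0,0]
    - [0,0,0,0,0,0]
    - [0,0,0,0,0,0]
    - [0,0,0,0,0,0]

```text
time: 31.75
eef_pos: [0.5206, 0.3934, 0.1635]
tool_rot: [3.141, -0.001, 1.642]
force: [1.1, -0.7, -2.8]
opening: 0.0341
```

```bash
python3 - <<'E'
from go import *
rel([.5212,.3927,.089],Rtool(1.64,0,0))
E
python3 snap.py 21 'dict(top=(110,150,210,250),side=(100,230,240,370))'
```

```text
t 31.75 pos [0.5206 0.3934 0.1635] rot [ 3.1407e+00 -1.2000e-03  1.6422e+00] q [0.53 0.56 0.01 1.02 0.   0.46] F [ 1.1 -0.7 -2.8] M [-0.    0.02 -0.01] open 0.0341
trans tool [-0.0008  0.0004  0.0745]
rotvec tool [ 0.0009 -0.0012  0.0022]
```

View pics/c21.png

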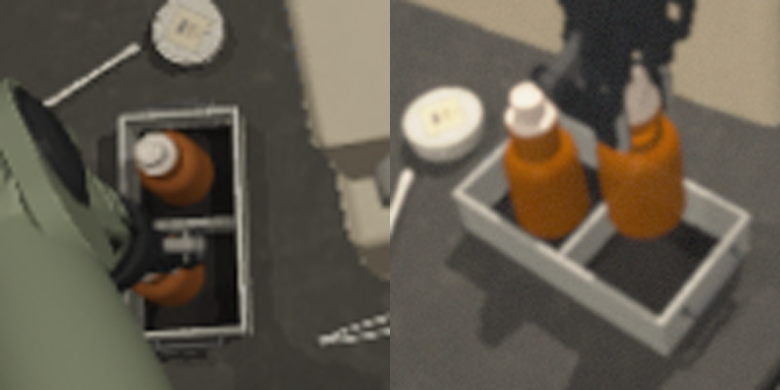

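```bash
python3 - <<'E' >/dev/null
from ov import *
d=pickle.load(open("cap21.pkl","rb"))
P=[(circ(.028,.0805,.5206,.3934),g),(circ(.018,.1905,.5206,.3934),g),(pc(circ(.028,.006,-.048)),b),(pc(rect(.046,.048,.006,-.048)),r_)]
draw(d["top"],(130,165,190,245),6,P,"pics/o3.png"); draw(d["side"],(145,235,235,355),4,P,"pics/o4.png")
cv2.imwrite("pics/q21.png",np.hstack([cv2.imread("pics/o3.png"),cv2.imread("pics/o4.png")]))
E
```

```text
(no output)
```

View pics/q21.png

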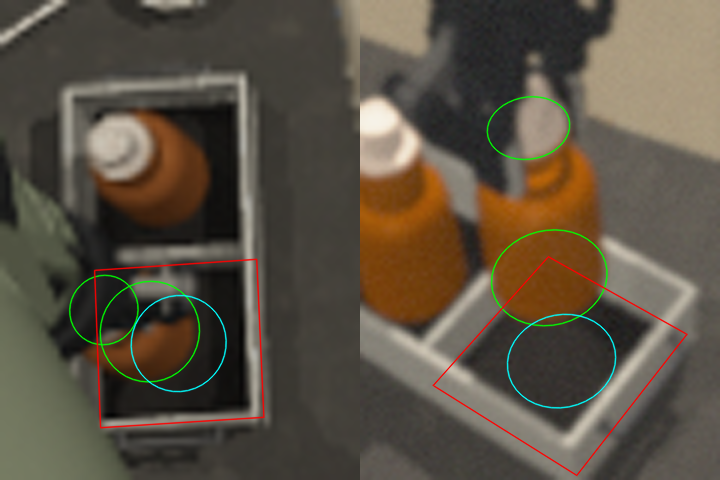

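```bash
python3 - <<'E' >/dev/null
from ov import *
d=pickle.load(open("cap21.pkl","rb"))
X=(.5206,.3934);z0=.0805
f=lambda h,r:(circ(r,z0+h,*X),g)
P=[f(0,.028),f(.064,.028),f(.082,.018),f(.11,.018),f(.114,.0172),f(.114,.011),f(.134,.011)]
c=d["side"]
draw(c,(165,235,215,325),8,P,"pics/o3.png"); draw(c,(165,235,215,325),8,[],"pics/o4.png")
m=np.hstack([cv2.imread("pics/o4.png"),cv2.imread("pics/o3.png")]);cv2.imwrite("pics/q22.png",cv2.convertScaleAbs(cv2.resize(m,None,fx=.8,fy=.8),alpha=1.3))
E
```

```text
(no output)
```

View pics/q22.png

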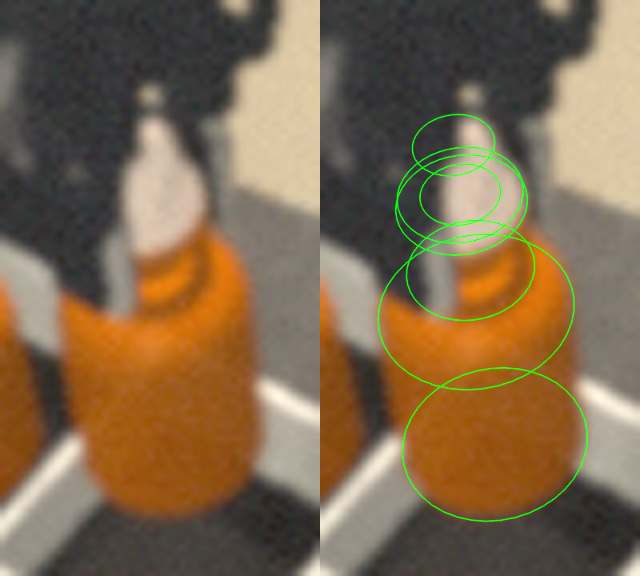

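Emit:
apply_moves:
  increments:
    - [0,0,0.007,0,0,0]
    - [0,0,0.01,0,0,0]
    - [0,0,0.01,0,0,0]
    - [0,0,0.01,0,0,0]
    - [0,0,0.01,0,0,0]
    - [0,0,0.01,0,0,0]
    - [0,0,0.006,0,0,0]
    - [0,0,0.002,0,0,0]
    - [0,0,0,0,0,0]
    - [0,0,0,0,0,0]

```text
time: 32.85
eef_pos: [0.5204, 0.3932, 0.0977]
tool_rot: [-3.141, -0.001, 1.642]
force: [-1.1, -0.0, -2.6]
opening: 0.0343
```

```bash
python3 - <<'E'
from go import *
rel([.5212,.3927,.089],Rtool(1.64,0,0))
E
python3 snap.py 22 'dict(top=(110,150,210,250),side=(100,230,240,370))'
```

```text
t 32.85 pos [0.5204 0.3932 0.0977] rot [-3.1414e+00 -7.0000e-04  1.6421e+00] q [ 0.53  0.61 -0.07  0.89  0.    0.46] F [-1.1 -0.  -2.6] M [ 0.01 -0.1  -0.  ] open 0.0343
trans tool [-0.0005  0.0008  0.0087]
rotvec tool [-0.0002 -0.0007  0.0021]
```

View pics/c22.png

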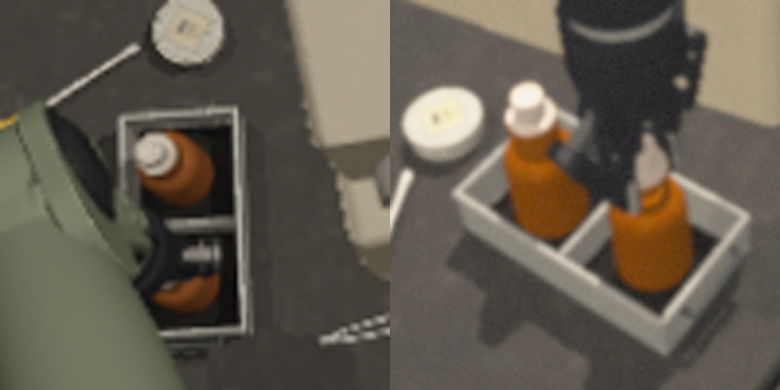

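Emit:
apply_moves:
  increments:
    - [0,0,0.0015,0,0,0]
    - [0,0,0.0015,0,0,0]
    - [0,0,0.001,0,0,0]
    - [0,0,0.001,0,0,0]
    - [0,0,0.001,0,0,0]
    - [0,0,0.0005,0,0,0]
    - [0,0,0,0,0,0]
    - [0,0,0,0,0,0]
    - [0,0,0,0,0,0]
    - [0,0,0,0,0,0]

```text
time: 33.95
eef_pos: [0.5201, 0.393, 0.0908]
tool_rot: [-3.141, -0.0, 1.642]
force: [0.0, 0.0, -3.5]
opening: 0.034
```

Emit:
apply_moves:
  increments:
    - [0,0,0.0005,0,0,0]
    - [0,0,0.0005,0,0,0]
    - [0,0,0.0005,0,0,0]
    - [0,0,0.0005,0,0,0]
    - [0,0,0,0,0,0]
    - [0,0,0,0,0,0]
    - [0,0,0,0,0,0]
    - [0,0,0,0,0,0]
    - [0,0,0,0,0,0]
    - [0,0,0,0,0,0]

```text
time: 34.95
eef_pos: [0.5201, 0.393, 0.0887]
tool_rot: [-3.141, -0.0, 1.642]
force: [0.1, 0.4, -2.7]
opening: 0.0346
```

Emit:
apply_moves:
  increments:
    - [0,0,0.0005,0,0,0]
    - [0,0,0.0005,0,0,0]
    - [0,0,0.0005,0,0,0]
    - [0,0,0,0,0,0]
    - [0,0,0,0,0,0]
    - [0,0,0,0,0,0]
    - [0,0,0,0,0,0]
    - [0,0,0,0,0,0]
    - [0,0,0,0,0,0]
    - [0,0,0,0,0,0]

```text
time: 35.95
eef_pos: [0.5205, 0.393, 0.0885]
tool_rot: [3.141, -0.001, 1.642]
force: [-1.3, -2.2, 5.3]
opening: 0.0343
```

Emit:
apply_moves:
  increments:
    - [0,0,-0.0008,0,0,0]
    - [0,0,0,0,0,0]
    - [0,0,0,0,0,0]
    - [0,0,0,0,0,0]
    - [0,0,0,0,0,0]
    - [0,0,0,0,0,0]
    - [0,0,0,0,0,0]
    - [0,0,0,0,0,0]
    - [0,0,0,0,0,0]
    - [0,0,0,0,0,0]

```text
time: 36.95
eef_pos: [0.5204, 0.393, 0.0885]
tool_rot: [-3.141, -0.0, 1.642]
force: [-0.4, -1.4, 5.2]
opening: 0.0345
```

Emit:
apply_moves:
  increments:
    - [0,0,0,0,0,0]
    - [0,0,0,0,0,0]
    - [0,0,0,0,0,0]
    - [0,0,0,0,0,0]
    - [0,0,0,0,0,0]
    - [0,0,0,0,0,0]
    - [0,0,0,0,0,0]
    - [0,0,0,0,0,0]
    - [0,0,0,0,0,0]
    - [0,0,0,0,0,0]
  claw: 0.058

```text
time: 37.95
eef_pos: [0.52, 0.393, 0.088]
tool_rot: [-3.141, -0.0, 1.642]
force: [-0.0, 0.2, 0.4]
opening: 0.0582
```

```bash
python3 snap.py 23 'dict(top=(110,150,210,250),side=(140,250,220,330))'; python3 -c "
from go import *
rel(None)"
```

```text
t 38.05 pos [0.52  0.393 0.088] rot [-3.1406e+00 -3.0000e-04  1.6421e+00] q [ 0.53  0.62 -0.08  0.87  0.    0.46] F [0.4 0.1 0.3] M [-0.04  0.02  0.05] open 0.0583
```

View pics/c23.png

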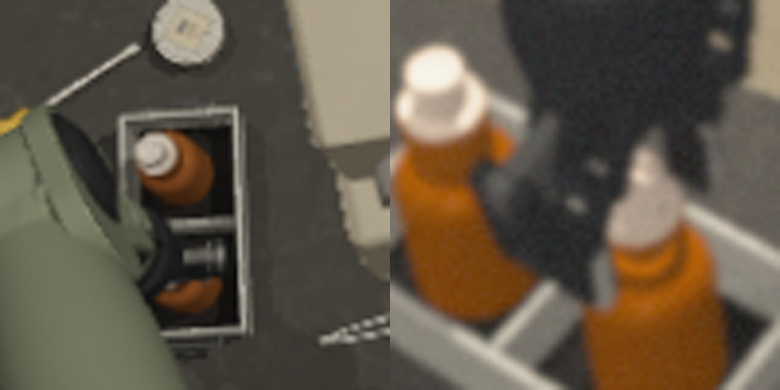

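Emit:
apply_moves:
  increments:
    - [0,0,-0.005,0,0,0]
    - [0,0,-0.008,0,0,0]
    - [0,0,-0.01,0,0,0]
    - [0,0,-0.015,0,0,0]
    - [0,0,-0.02,0,0,0]
    - [0,0,-0.025,0,0,0]
    - [0,0,-0.025,0,0,0]
    - [0,0,-0.025,0,0,0]
    - [0,0,-0.02,0,0,0]
    - [0,0,-0.01,0,0,0]

```text
time: 39.05
eef_pos: [0.5211, 0.3935, 0.2544]
tool_rot: [3.139, -0.002, 1.642]
force: [0.4, 0.5, -0.0]
opening: 0.0574
```

Emit:
apply_moves:
  increments:
    - [0,-0.02,0,0,0,0]
    - [-0.01,-0.03,0,0,0,0]
    - [-0.02,-0.03,0,0,0,0]
    - [-0.03,-0.03,0,0,0,0]
    - [-0.03,-0.03,0,0,0,0]
    - [-0.03,-0.02,0,0,0,0]
    - [-0.03,0,0,0,0,0]
    - [-0.03,0,0,0,0,0]
    - [-0.02,0,0,0,0,0]
    - [0,0,0,0,0,0]

```text
time: 40.05
eef_pos: [0.3747, 0.1803, 0.2514]
tool_rot: [-3.141, 0.0, 1.639]
force: [-1.0, -0.3, 0.4]
opening: 0.058
```

```bash
python3 snap.py 24 'dict(top=(110,150,210,250),side=(100,230,240,370))'; python3 -c "
from go import *
rel(None)"; python3 - <<'E' >/dev/null
from ov import *
d=pickle.load(open("cap24.pkl","rb"))
for k in("top","side"): cv2.imwrite(f"pics/full_{k}.png",d[k]["frame"][...,::-1])
P=[]
f=lambda h,r:P.append((pc(circ(r,.006+h,-.048)),g))
for h,r in((0,.028),(.064,.028),(.11,.018),(.134,.011)): f(h,r)
draw(d["top"],(130,165,190,245),6,P,"pics/o3.png"); draw(d["side"],(145,235,235,355),4,P,"pics/o4.png")
cv2.imwrite("pics/q24.png",np.hstack([cv2.imread("pics/o3.png"),cv2.imread("pics/o4.png")]))
E
```

```text
t 40.15 pos [0.3749 0.1821 0.2513] rot [-3.141e+00 -9.000e-04  1.641e+00] q [ 0.27  0.06 -0.46  1.05  0.    0.2 ] F [0.3 0.4 0.5] M [0.02 0.01 0.01] open 0.0582
```

View pics/c24.png

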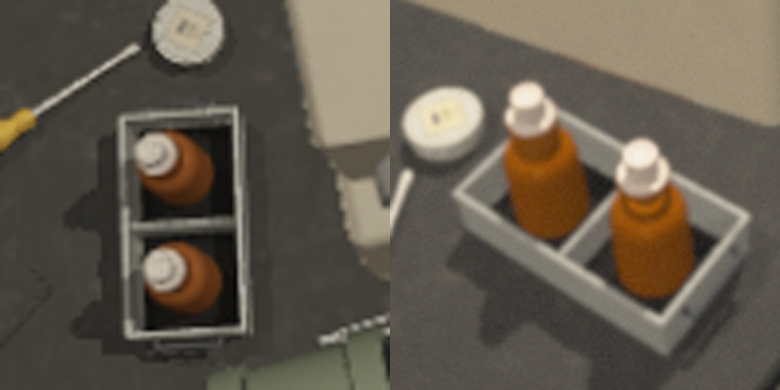

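View pics/q24.png

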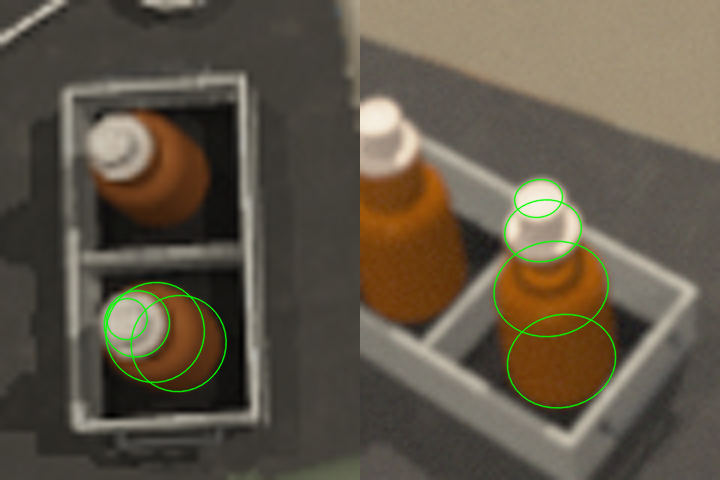

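View pics/full_top.png

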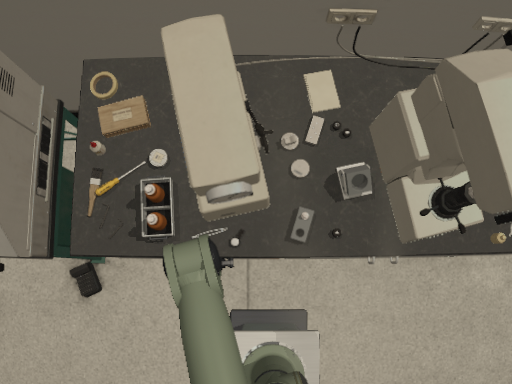

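```bash
python3 -c "
from cell import env
print(env.sign_off())"
```

```text
the job is handed in; nothing more can be done
None
```

The bottle is closed and standing upright in the empty carrier bay, and the job was handed in at about 40 s. The sign-off gives no verdict, so the checks below are my own.

- **Seating:** I took the larger stopper from the rack and pushed it into the leaning bottle until it stopped hard. At the stop about 10 mN-scale movement remained to none: the tool stayed put while the push rose to about 22 N, and the side picture showed the flange on the rim.
- **Lifting and placing:** I gripped the neck, drew the bottle out along the pocket axis and set it down upright in the bay. Contact was about 5 N before I let go and backed away.
- **Final pictures:** The bottle stands upright and closed in the bay, within a few millimetres of its centre. The stopper looks as deep as the one in the other bottle. The small stopper, the closed bottle, the test block, the puck and the loupe appear where they were. The robot was touching nothing (force readings under 1 N).
- **What disagreed:** The fingertips were about 27 mm farther back from the TCP than the stated 22 mm ahead. The first close on the knob went over its top. I then set the heights from the pictures and the contact forces. The pictures and the reported poses also differed sideways by 1–2 mm, which I corrected for.

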